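Tighten the mill base nut with the adjustable wrench

TASK

Tighten the big hex nut on the grey mill base with the adjustable wrench from the wooden tray: lay the open jaws flat over the nut, roll the worm until the jaws just fit the nut, and only then turn the nut clockwise (seen from above) with the wrench until it comes up hard against its stop. Then take the wrench off and lay it flat in the tray again, without shifting any of the other things about.

Things in the scene. Friction and masses are not known exactly. Their poses are not given: they have to be found in the camera images.
- wrench: Steel adjustable wrench, 186 mm long, 14 thick, 0.34 kg. Origin on its underside near its balance; x toward the jaws, y toward the fixed jaw, z up. Handle 20 mm wide, 12 mm thick, x = -87..0 mm, its end 24 mm round. Head 60 mm wide, x = 9..56 mm. Mouth from its back (throat) at x = 56 to the jaw tips at 89 mm. Fixed jaw's inner face at y = +15 mm; movable jaw on the -y side.
- wrench_grip (a point): Where to pinch the handle across its 20 mm width: middle of the handle's top face, wrench x = -20 mm, 12.5 mm above the underside.
- wrench_mouth (a point): Point on the wrench's underside, wrench x = 75, y = 0 mm: where the nut's centre lies once the jaws fit the nut (15 mm from the fixed jaw, 19 mm from the throat). With jaws opened to W, the middle of the gap is at wrench y = 15 mm - W/2.
- worm_top (a point): Top of the worm, a steel roller 18 mm in diameter, 16 mm long along wrench y, at wrench x = 35 mm; this line is 19.5 mm above the wrench's underside, 5.5 mm proud of the head. Press a closed fingertip on it (5 to 15 N) and draw along wrench x: toward the jaws closes them, toward the handle opens them. Needs 2.5 N of drag, stays as left; 9 mm of drag = 1 rad = 1 mm of jaw. Several strokes.
- wrench_worm (a joint): Turn of the worm (rad), growing as the jaws open; jaw joint = 0.001 m per rad.
- wrench_jaw (a joint): Position of the movable jaw (m): jaw opening W = 26 mm + this value. Starts 9 to 12 mm open (W = 35 to 38 mm); the 30 mm nut is fitted at about 3.5 to 4 mm, where the worm stalls and the fingertip slips. Once fitted, the wrench is pulled off the nut backward along its handle with up to 30 N, or the worm is rolled open a little first.
- nut (a joint): Turn of the hex nut (rad), growing clockwise seen from above; starts at 0 to 0.3, hard stop (tight) at 0.9. Stiff (0.2 N m), stays as left. 30 mm across flats, 34.6 across corners, 14.5 mm high, round a 12 mm stud that ends 22 mm above the plate. At 0 two flats face mill_base's +y and -y (normals every 60 deg) and they turn with it.
- nut_center (a point): Nut's axis at the plate's top face, 14 mm above the worktop. The wrench lies flat on the plate here.
- mill_base: Grey cast plate of a hand mill, fixed: 14 mm thick. Origin on the worktop under the nut; the plate spans x = -70..80, y = -110..65 mm. A round post 60 mm high, 32 mm wide at its foot, stands on it at x = 60, y = 46 mm. The wrench lies flat on the plate, best with its handle over the -y part (clear of the microwave). Only the nut turns.
- tray: Shallow wooden tray, 180 (x) by 260 mm (y), fixed on the sink's drainer. Origin: centre of its underside. Inner floor 168 by 248 mm, 5 mm above the underside; walls 6 mm thick, 17 mm high. The wrench starts in it with its jaws roughly toward +y and ends on its floor, near the middle, any way round.
- battery: Bystander in the tray near its +x wall: a battery 50 mm long (y) and 15 mm thick, origin at centre of underside.
- teaspoon: Bystander: teaspoon, 132 mm long, on the front strip of the worktop.
- coaster: Bystander: square dark slate coaster 98 x 98 x 8 mm.
- pen: Bystander: pen, 145 mm long.
- spice_jar: Bystander: glass spice jar with dark cap, 41 mm wide, 105 mm high, behind the mill base.
- list_pad: Bystander: small notebook 125 x 89 x 13 mm, left of the mill base.

How it is judged (in metres and radians):
On the way, in this order (a step that is already met when the one before it is completed fails the run):
1. the wrench lies flat over the nut with its jaws still open (horizontal distance between wrench_mouth and nut_center below 0.014 m and z of wrench_mouth in the frame of nut_center below 0.006 m and angle between wrench's own z axis and vertical below 0.06 rad and value of joint wrench_jaw above 0.0075 m and value of joint nut below 0.6 rad), for 0.2 s.
2. the jaws fit the nut (opening within 1.5 mm of it) before it is tightened (horizontal distance between wrench_mouth and nut_center below 0.014 m and z of wrench_mouth in the frame of nut_center below 0.006 m and angle between wrench's own z axis and vertical below 0.06 rad and value of joint wrench_jaw below 0.0055 m and value of joint nut below 0.6 rad), for 0.2 s.
3. the nut is at its stop, turned by the fitted wrench (horizontal distance between wrench_mouth and nut_center below 0.014 m and z of wrench_mouth in the frame of nut_center below 0.006 m and angle between wrench's own z axis and vertical below 0.06 rad and value of joint wrench_jaw below 0.007 m and value of joint nut above 0.85 rad), for 0.1 s.
At the end, for the whole second after the job is handed in: The nut is turned clockwise to its stop (joint above 0.83 of 0.9 rad) and the wrench lies at rest and flat on the tray's floor (tilt below 0.06 rad, not on a wall or on the battery), its origin within 65 mm in x and 70 mm in y of the tray's centre (value of joint nut above 0.83 rad and x of wrench in the frame of tray between -0.065 and 0.065 m and y of wrench in the frame of tray between -0.07 and 0.07 m and z of wrench in the frame of tray below 0.009 m and angle between wrench's own z axis and vertical below 0.06 rad and linear speed of wrench below 0.02 m/s); the robot touches nothing.
It fails at once if another thing on the worktop or in the tray is shifted by more than 3 cm (distance of any of battery, teaspoon, coaster, pen, spice_jar, list_pad from where it was at the start of the episode above 0.03 m).
It also fails if it takes over 72 s, if anything falls off the work surface, if the arm or the gripper's body presses on something with over 40 N, if the wrist force passes 120 N, or if a joint passes its speed limit or range.

ROBOT

A 7-joint arm with a two-finger parallel gripper is mounted at the origin on a cart in front of the work surface, level with it; the furniture and walls round the work are solid. World frame = base frame: x ahead of the robot, y to its left, z up, the work surface at z = 0. Lengths are in m, angles in degrees, forces in N, time in s.
With the tool pointing down it reaches from about 0.4 to 0.9 m from the base axis. Payload 5.5 kg.
Tool frame: the origin (TCP) lies at the very end of the fingers, on their centre line; the grasp point (between the pads) lies 19 mm behind it; z points along the fingers, y is the line along which they close (so a half turn about z gives the same grasp; the last joint's range is limited). The gripper opens to 85 mm and grips with 20 to 120 N. Pads are 22 mm wide; open, the fingers measure 114 mm over their backs; the gripper's body (76 mm by 85 mm) begins 54 mm behind the grasp point. The pads swing forward as they close: fully open they stand 13 mm farther back than shut.
Start: joints at [84.007, 28.699, -24.465, 88.831, 12.651, 65.22, -12.049], TCP at [0.234, -0.607, 0.231] pointing down, gripper open.
Joint ranges: [-164.97, 164.97], [-17.58, 116.51], [-87.97, 89.64], [11.32, 138.91], [-80.73, 260.73], [10.89, 115.49], [-147.41, 147.41]. Speed limits (degrees/s): [147.25, 147.25, 180, 180, 180, 180, 180].

INTERFACE

Orientations are given as [roll, pitch, yaw] about the fixed x, y, z axes, in that order (R = Rz(yaw) Ry(pitch) Rx(roll)).
In Python, from rig import env gives the robot as it stands.
- The arm moves only by the shell command python3 -m inch 'ROWS' [FORCE]. ROWS is a JSON object of lists of equal length, an entry for each row: "gripper": the gripper command: -1 is fully open, 1 is shut, values between are in proportion; "offset": the shift along the tool's x, y, z in cm, a list of three; "twist": the turn, a rotation vector about the tool's x, y, z in rad, a list of three. A call has 1 to 5 rows; each row shifts and turns the commanded pose from where the row before left it, along the tool's axes as they then stand; what a row does not reach is not made up. A row lasts 1/10 s, in which the tool goes at most 50 mm and 8.59 degrees, less where a joint would pass 70% of its speed; a pose out of reach is approached as far as the arm can. A call is refused whole if a number of a shift passes 5 or a number of a turn 0.15, either way. A call with a gripper value outside its range is refused whole. The fingers move at their own pace and stop on an object; FORCE is the grip in N (left out, the last holds). Time passes only in rows, so rows that do not move let the fingers close. It gives the time, the measured TCP pose, the force, the opening and the grip force at its end, in the units of the state.
- env.get_obs(): the state, without advancing time (a new reading comes with each control period).
- env.read_camera(name): name is "scene" or "side" or "wrist"; returns the picture (384x512x3 uint8, red, green, blue); there is no depth.
- env.camera_params(name): a dict with "fx", "fy", "cx", "cy" (pixels), "pose" (4x4, takes a point from camera to world coordinates). Camera axes: x right, y down, z forward; pixel columns grow to the right and rows downward; lengths in m; the calibration is good to about 2 mm. The wrist camera is an equidistant fisheye: a pixel r from the principal point sees the ray r / f radians off the axis. A picture is of the moment at which its call begins: read the wrist's pose just before it. camera_params takes no time and is no camera call; for the wrist camera it gives the pose at the moment of the call.
- env.sign_off(): hands the job in; it is judged then, once.
The state is a dict: "time_s": time; "joints": joint angles; "qvel": joint speeds; "joint_efforts": joint torques, N m; "position": TCP position; "tcp_rot": TCP orientation; "wrist_force": force on the tool from outside, world axes, zero at the start; "ft_torque": the same for the moment, N m; "width": finger opening in m; "grip_force": force on a finger pad.
Only numpy, scipy, OpenCV 4.12 (cv2) and the standard library are available. Lean on these libraries where they do the work, as an engineer would, in place of code of your own. Each camera call takes 0.05 s, during which the arm holds its last target. There are 200 camera calls.

## Working session

There is one attempt and no reset: what is moved stays moved. The work goes in short steps, Python scripts to look and compute and a shell command to move; the robot and the scene stay as the last step left them, time stands still between calls to the robot, and variables do not carry over. Pictures are saved under pics/ and viewed, at most 10 in all, crops included, and the job is handed in when it is done.

```bash
ls; mkdir -p pics; cat > h.py <<'E'
from rig import env
import numpy as np, cv2
from scipy.spatial.transform import Rotation as R
def ray(cam,px,P=None):
    p=P or env.camera_params(cam); u,v=px
    x=(u-p["cx"])/p["fx"]; y=(v-p["cy"])/p["fy"]
    if cam=="wrist":
        r=np.hypot(x,y); d=np.array([x/r*np.sin(r),y/r*np.sin(r),np.cos(r)]) if r>1e-9 else np.array([0,0,1.])
    else: d=np.array([x,y,1.])
    T=np.array(p["pose"]); d=T[:3,:3]@d
    return T[:3,3],d/np.linalg.norm(d)
def onz(cam,px,z,P=None):
    o,d=ray(cam,px,P); return o+d*(z-o[2])/d[2]
def tri(r1,r2):
    (o1,d1),(o2,d2)=r1,r2
    s=np.linalg.lstsq(np.c_[d1,-d2],o2-o1,rcond=None)[0]
    a,b=o1+s[0]*d1,o2+s[1]*d2
    return (a+b)/2,np.linalg.norm(a-b)
E
python3 - <<'E'
from h import *
for n in("scene","side"):
    P=env.camera_params(n);print(n,P["fx"],P["fy"],P["cx"],P["cy"],np.round(P["pose"],3).tolist())
    im=env.read_camera(n); cv2.imwrite(f"pics/{n}0.png",cv2.resize(im[:,:,::-1],(800,600),interpolation=cv2.INTER_CUBIC)); np.save(f"pics/{n}0.npy",im)
P=env.camera_params("wrist");im=env.read_camera("wrist");np.save("pics/wrist0.npy",im);cv2.imwrite("pics/wrist0.png",cv2.resize(im[:,:,::-1],(800,600)))
import pickle;pickle.dump(P,open("pics/wrist0.pkl","wb"));print(P)
print(env.get_obs())
E
```

```text
pics
scene 443.1858231526111 443.1858231526111 260.8190665916616 194.43647642064397 [[0.631, -0.584, 0.511, 0.065], [-0.776, -0.465, 0.426, -0.418], [-0.012, -0.665, -0.747, 0.913], [0.0, 0.0, 0.0, 1.0]]
side 393.7970466940083 393.7970466940083 259.6071658826888 195.50812702307599 [[0.983, -0.071, 0.167, 0.457], [-0.181, -0.365, 0.913, -0.941], [-0.003, -0.928, -0.371, 0.451], [0.0, 0.0, 0.0, 1.0]]
{'fx': 297.3186396354542, 'fy': 297.3186396354542, 'cx': 254.79999060028408, 'cy': 194.57501762886704, 'pose': array([[ 3.59587810e-01, -8.99365082e-01, -2.48674598e-01,
         2.96202558e-01],
       [-9.33111205e-01, -3.46666863e-01, -9.55278239e-02,
        -5.82499581e-01],
       [-2.92853361e-04,  2.66391694e-01, -9.63864814e-01,
         3.72542443e-01],
       [ 0.00000000e+00,  0.00000000e+00,  0.00000000e+00,
         1.00000000e+00]])}
{'time_s': 0.15, 'joints': array([ 84.00718074,  28.74339206, -24.45409108,  88.87629348,
        12.65025761,  65.22109722, -12.05124286]), 'qvel': array([-0.05446079, -0.1925026 , -0.05994872, -0.2296697 , -0.03501359,
        0.02457548,  0.01268793]), 'joint_efforts': array([-5.90767842e-03, -5.70039332e+01, -5.82512856e+00, -2.81283671e+01,
        1.05647332e-02,  7.89236772e-03, -1.19419465e-05]), 'position': array([ 0.23347915, -0.60604795,  0.23048472]), 'tcp_rot': array([-1.79911977e+02, -3.47253141e-03,  2.10716240e+01]), 'wrist_force': array([-0.63263882,  0.07546456,  0.36283914]), 'ft_torque': array([-0.00289959, -0.00897985, -0.00064976]), 'grip_force': 0.0, 'width': 0.08567778451924997}
```

View pics/scene0.png

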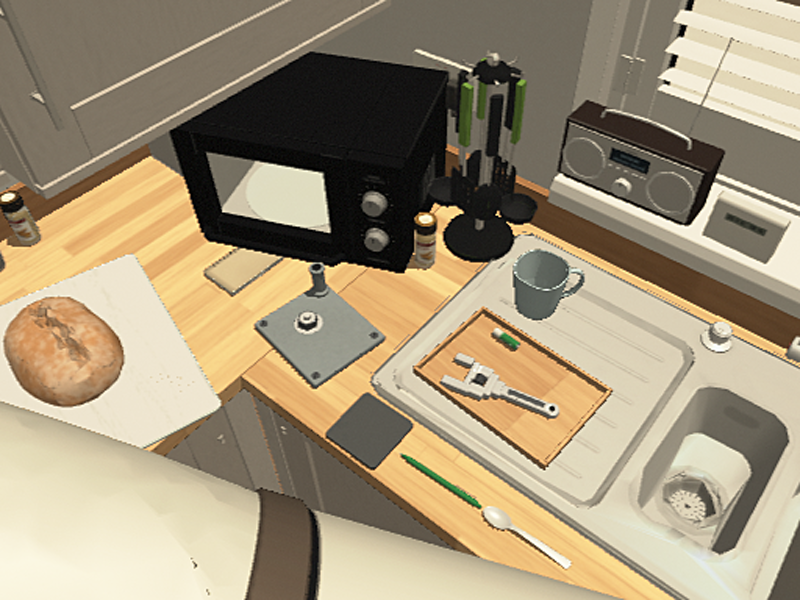

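View pics/side0.png

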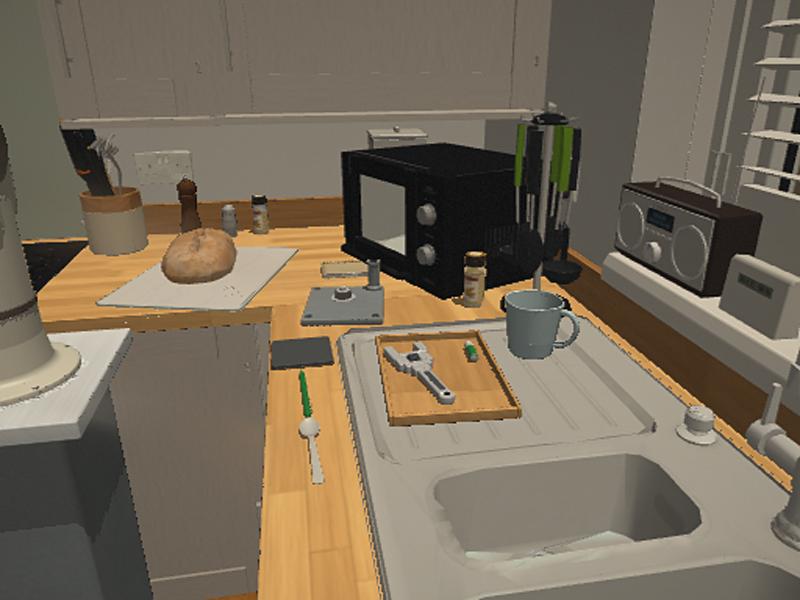

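The scene view shows the nut at about (308,320), the post at (317,270), the wrench from its handle end (552,410) to its jaws (455,370), and the battery at (507,340). In the side view the nut is at (344,293) and the wrench runs from (447,398) to (400,350), both in 800-px scale. Next: zoomed crops for accurate pixels.

```bash
python3 - <<'E'
from h import *
def c(n,u,v,w=100,h=75):
    im=np.load(f"pics/{n}0.npy")[v:v+h,u:u+w]
    return cv2.resize(im[:,:,::-1],(400,300),interpolation=cv2.INTER_CUBIC)
m=np.vstack([np.hstack([c("scene",268,210),c("scene",155,165)]),np.hstack([c("side",230,205),c("side",185,160)])])
cv2.imwrite("pics/mos.png",m)
E
```

```text
(no output)
```

View pics/mos.png

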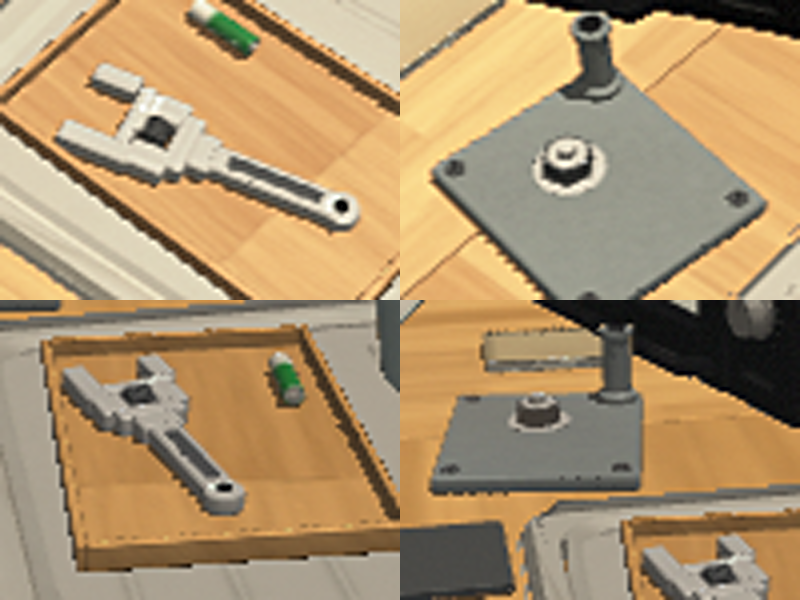

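View pics/wrist0.png

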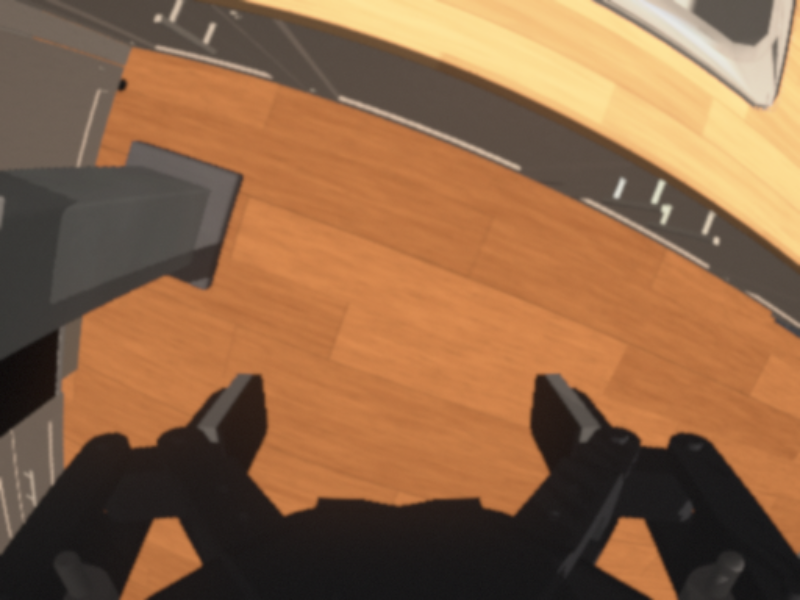

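The mosaic shows the wrench and nut clearly. The handle hole is at scene (353.5,261) and side (286,252), the worm at scene (307,242) and side (265,228), and the stud top at scene (197,202) and side (219,184). The wrist view only shows the floor and worktop edge. The wrench's fixed jaw is the left one.

```bash
python3 - <<'E'
from h import *
def S(x,y,u,v): return (u+x/4,v+y/4)
A=lambda x,y:S(x,y,268,210); B=lambda x,y:S(x-400,y,155,165); C=lambda x,y:S(x,y-300,230,205); D=lambda x,y:S(x-400,y-300,185,160)
for n,a,b in [("hole",A(342,205),C(224,488)),("worm",A(155,130),C(140,393)),("fixtip",A(65,130),C(72,372)),("movtip",A(97,70),C(148,360)),("stud",B(568,150),D(537,397)),("post",B(591,25),D(617,328)),("plateL",B(435,175),D(458,396)),("plateR",B(766,207),D(640,485)),("batt",A(228,27),C(287,377)),("trayL",A(2,112),C(45,342)),("traybackR",A(20,90),C(45,340))]:
    p,e=tri(ray("scene",a),ray("side",b)); print(n,p.round(4),round(e,4))
for n,a in [("hole",A(342,205)),("worm",A(155,130))]: print(n,onz("scene",a,.02))
E
```

```text
hole [ 0.6483 -0.2141  0.0191] 0.001
worm [ 0.6242 -0.0962  0.0202] 0.0012
fixtip [ 0.5901 -0.0523  0.0174] 0.0011
movtip [ 0.6416 -0.039   0.0149] 0.0008
stud [0.5397 0.1957 0.0355] 0.0002
post [0.6072 0.2341 0.0744] 0.0006
plateL [0.4808 0.2637 0.0155] 0.0013
plateR [0.6014 0.0796 0.0062] 0.0001
batt [ 0.7208 -0.0854  0.0176] 0.0005
trayL [ 0.5767 -0.0143  0.021 ] 0.0027
traybackR [ 0.5825 -0.0199  0.0299] 0.0133
hole [ 0.64831714 -0.21414825  0.02      ]
worm [ 0.62369345 -0.09630536  0.02      ]
```

```bash

python3 -m inch '{"gripper":[-1,-1,-1,-1,-1],"offset":[[0,0,0],[0,0,0],[0,0,0],[0,0,0],[0,0,0]],"twist":[[0,0,-0.14],[0,0,-0.14],[0,0,-0.14],[0,0,-0.14],[0,0,-0.14]]}'
python3 -m inch '{"gripper":[-1,-1,-1,-1,-1],"offset":[[0,0,0],[0,0,0],[0,0,0],[0,0,0],[0,0,0]],"twist":[[0,0,-0.14],[0,0,-0.14],[0,0,-0.14],[0,0,-0.14],[0,0,-0.14]]}'
python3 -m inch '{"gripper":[-1,-1,-1,-1,-1],"offset":[[2.4,3.2,0],[2.4,3.2,0],[2.4,3.2,0],[2.4,3.2,0],[2.4,3.2,0]],"twist":[[0,0,0],[0,0,0],[0,0,0],[0,0,0],[0,0,0]]}'
python3 -m inch '{"gripper":[-1,-1,-1,-1,-1],"offset":[[2.4,3.2,0],[2.4,3.2,0],[2.4,3.2,0],[2.4,3.2,0],[2.4,3.2,0]],"twist":[[0,0,0],[0,0,0],[0,0,0],[0,0,0],[0,0,0]]}'
python3 -m inch '{"gripper":[-1,-1,-1,-1,-1],"offset":[[2.4,3.2,0],[2.4,3.2,0],[2.4,3.2,0],[2.4,3.2,0],[0,0,0]],"twist":[[0,0,0],[0,0,0],[0,0,0],[0,0,0],[0,0,0]]}'
cat >> h.py <<'E'
def go(x,y,z,yaw):
    o=env.get_obs(); p=np.array(o["position"]); Rm=R.from_euler("xyz",o["tcp_rot"],degrees=True)
    T=R.from_euler("xyz",[180,0,yaw],degrees=True)
    tw=(Rm.inv()*T).as_rotvec()
    print("t",round(o["time_s"],2),"p",p.round(4),"rot",np.round(o["tcp_rot"],2),"F",np.round(o["wrist_force"],1),"w",round(o["width"],4),"j7",o["joints"].round(0))
    print("offset cm (tool now)",(Rm.inv().apply(np.array([x,y,z])-p)*100).round(2),"twist",tw.round(3))
E
python3 - <<'E'
from h import *
import pickle
P=env.camera_params("wrist");im=env.read_camera("wrist");np.save("pics/w1.npy",im);pickle.dump(P,open("pics/w1.pkl","wb"))
cv2.imwrite("pics/w1.png",cv2.resize(im[:,:,::-1],(800,600),interpolation=cv2.INTER_CUBIC))
go(.6354,-.1504,.12,101.5)
E
```

```text
time_s: 0.65
position: [0.2336, -0.6063, 0.2309]
tcp_rot: [-180.0, -0.0, 61.5]
wrist_force: [-0.5, 0.3, 0.2]
width: 0.0857
grip_force: 0.0
time_s: 1.15
position: [0.2335, -0.6063, 0.2309]
tcp_rot: [-180.0, -0.0, 101.6]
wrist_force: [0.3, -0.7, -0.3]
width: 0.0854
grip_force: 0.0
time_s: 1.65
position: [0.3678, -0.4562, 0.2311]
tcp_rot: [-180.0, -0.0, 101.3]
wrist_force: [0.9, -0.2, -0.1]
width: 0.0855
grip_force: 0.0
time_s: 2.15
position: [0.5012, -0.3073, 0.2311]
tcp_rot: [-180.0, -0.0, 101.3]
wrist_force: [0.6, -0.0, -0.7]
width: 0.0854
grip_force: 0.0
time_s: 2.65
position: [0.6106, -0.1813, 0.2316]
tcp_rot: [179.8, -0.2, 101.8]
wrist_force: [-0.0, 0.9, 0.1]
width: 0.0855
grip_force: 0.0
t 2.7 p [ 0.6089 -0.1847  0.2312] rot [ 1.7993e+02 -1.2000e-01  1.0167e+02] F [ 0.2  0.1 -0.7] w 0.0855 j7 [ 47.  33. -47.  90.  25.  68.   7.]
offset cm (tool now) [ 2.8   3.28 11.13] twist [ 0.001 -0.002  0.003]
```

View pics/w1.png

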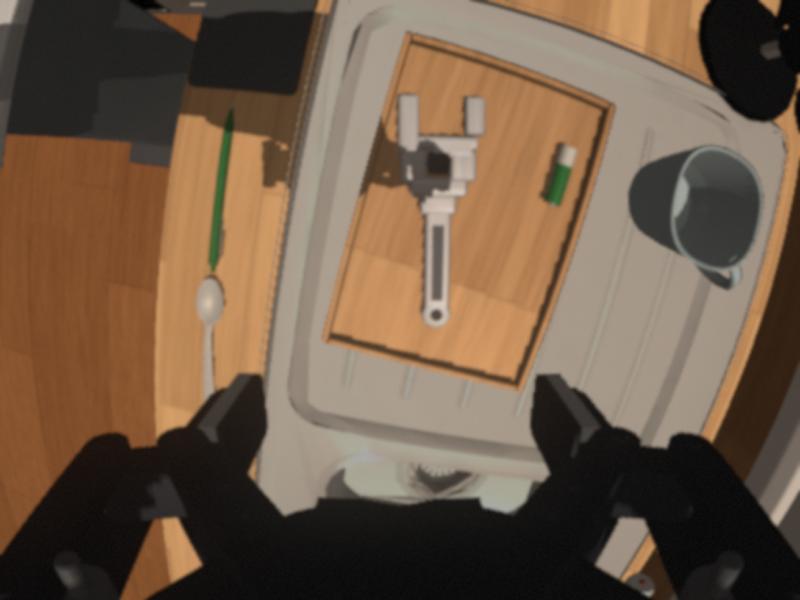

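The wrist view shows the wrench with its hole at (436,315), worm at (438,163), fixed jaw tip at (408,96) and movable tip at (475,97). The tray corners are (410,36), (613,104), (522,387) and (327,340).

```bash
python3 - <<'E'
from h import *
import pickle
P=pickle.load(open("pics/w1.pkl","rb")); k=1.5625
f=lambda x,y,z:onz("wrist",(x/k,y/k),z,P)[:2].round(4)
h=f(436,315,.018);w=f(438,163,.022);print("hole",h,"worm",w,"ang",np.degrees(np.arctan2(*(w-h)[::-1])),np.hypot(*(w-h)))
s=f(437,228,.018);e=f(436,296,.018);print("slot",s,e,np.degrees(np.arctan2(*(s-e)[::-1])))
a=f(417,96,.019);b=f(466,97,.019);print("gap",a,b,np.hypot(*(a-b)))
# fixed jaw left edge line
a=f(399,97,.019);b=f(401,175,.019);print("fix outer",a,b,np.degrees(np.arctan2(*(a-b)[::-1])))
c=[f(*q,.018) for q in((410,36),(613,104),(522,387),(327,340))];print("tray",c,np.mean(c,axis=0))
# height via two views
for n,wp,sp in(("hole",(436,315),(353.5,261.25)),("worm",(438,163),(306.75,242.5)),):
    print(n,tri(ray("wrist",(wp[0]/k,wp[1]/k),P),ray("scene",sp)))
E
```

```text
hole [ 0.649  -0.2143] worm [ 0.624  -0.0972] ang 102.05131068230202 0.1197389243312299
slot [ 0.6343 -0.1461] [ 0.6455 -0.199 ] 101.95414513885255
gap [ 0.598  -0.0497] [ 0.6343 -0.0418] 0.03714969717238621
fix outer [ 0.5849 -0.0533] [ 0.5988 -0.1121] 103.30024824596262
tray [array([ 0.5829, -0.0027]), array([ 0.7536, -0.0113]), array([ 0.738 , -0.2626]), array([ 0.5666, -0.2534])] [ 0.660275 -0.1325  ]
hole (array([ 0.6488666 , -0.21395688,  0.01915973]), np.float64(1.7069479378813256e-06))
worm (array([ 0.62389857, -0.09672698,  0.02003216]), np.float64(0.000935576609232524))
```

```bash

python3 -m inch '{"gripper":[0,0,0,0,0],"offset":[[1.4,1.65,3],[1.4,1.65,3],[0,0,4],[0,0,4],[0,0,3]],"twist":[[0,0,-0.005],[0,0,0],[0,0,0],[0,0,0],[0,0,0]]}' | head -2
python3 -m inch '{"gripper":[0,0,0],"offset":[[0,0,2.2],[0,0,0],[0,0,0]],"twist":[[0,0,0],[0,0,0],[0,0,0]]}' | head -2
python3 - <<'E'
from h import *
go(.6354,-.1506,.009,102)
E
```

```text
time_s: 3.2
position: [0.6319, -0.1569, 0.0582]
time_s: 3.5
position: [0.6336, -0.1563, 0.0393]
t 3.5 p [ 0.6336 -0.1563  0.0393] rot [-1.7995e+02 -1.0000e-02  1.0151e+02] F [0.5 0.8 0.8] w 0.0429 j7 [ 38.  46. -39.  95.  35.  52.  -3.]
offset cm (tool now) [0.52 0.29 3.03] twist [-0.001 -0.    -0.009]
```

```bash

python3 -m inch '{"gripper":[0,0,0,0,0],"offset":[[0.5,0.3,1.0],[0,0,1.0],[0,0,0.7],[0,0,0.2],[0,0,0]],"twist":[[0,0,-0.009],[0,0,0],[0,0,0],[0,0,0],[0,0,0]]}'
python3 -m inch '{"gripper":[1,1,1,1,1],"offset":[[0,0,0],[0,0,0],[0,0,0],[0,0,0],[0,0,0]],"twist":[[0,0,0],[0,0,0],[0,0,0],[0,0,0],[0,0,0]]}' 80
python3 -m inch '{"gripper":[1,1,1,1,1],"offset":[[0,0,0],[0,0,0],[0,0,-1],[0,0,0],[0,0,0]],"twist":[[0,0,0],[0,0,0],[0,0,0],[0,0,0],[0,0,0]]}' 80
```

```text
time_s: 4.0
position: [0.6357, -0.1499, 0.0099]
tcp_rot: [-180.0, -0.0, 102.1]
wrist_force: [0.7, -0.4, 0.0]
width: 0.0426
grip_force: 0.0
time_s: 4.5
position: [0.6366, -0.1499, 0.0109]
tcp_rot: [179.9, 0.0, 102.1]
wrist_force: [0.1, 0.0, 4.7]
width: 0.0172
grip_force: 78.6
time_s: 5.0
position: [0.6356, -0.15, 0.02]
tcp_rot: [-180.0, -0.0, 102.1]
wrist_force: [0.8, 1.0, -4.3]
width: 0.0173
grip_force: 78.6
```

```bash

python3 -m inch '{"gripper":[1,1,1,1,1],"offset":[[0,0,-2.5],[0,0,-2.5],[3.8,-0.4,-2.5],[3.8,-0.4,-2.5],[3.8,-0.5,0]],"twist":[[0,0,0],[0,0,0],[0,0,0],[0,0,0],[0,0,0]]}' |head -2
python3 -m inch '{"gripper":[1,1,1,1,1],"offset":[[3.8,-0.5,0],[3.8,-0.4,0],[0,0,0],[0,0,0],[0,0,0]],"twist":[[0,0,0],[0,0,0],[0,0,0],[0,0,0],[0,0,0]]}'
python3 - <<'E'
from h import *
import pickle
P=env.camera_params("wrist");im=env.read_camera("wrist");np.save("pics/w2.npy",im);pickle.dump(P,open("pics/w2.pkl","wb"))
a=cv2.resize(im[:,:,::-1],(512,384)); 
p=np.linalg.inv(P["pose"])@np.array([.5397,.1957,.03,1]); r=np.hypot(p[0],p[1]);t=np.arctan2(r,p[2]);u=P["cx"]+P["fx"]*t*p[0]/r;v=P["cy"]+P["fy"]*t*p[1]/r;print(u,v)
u,v=int(u),int(v);x0,y0=max(u-50,0),max(v-38,0);c=cv2.resize(im[y0:y0+75,x0:x0+100,::-1],(800,600),interpolation=cv2.INTER_CUBIC);print(x0,y0)
c[400:,500:]=cv2.resize(a,(300,200))
cv2.imwrite("pics/w2.png",c)
go(.575,.03,.12,102)
E
```

```text
time_s: 5.5
position: [0.6013, -0.0397, 0.1235]
time_s: 6.0
position: [0.5747, 0.03, 0.1199]
tcp_rot: [-180.0, 0.0, 102.0]
wrist_force: [0.3, 0.0, -3.8]
width: 0.017
grip_force: 78.9
255.55954247123861 -9.765313179111672
205 0
t 6.05 p [0.5749 0.0296 0.1199] rot [-1.7996e+02  4.0000e-02  1.0197e+02] F [ 0.4  0.2 -3.1] w 0.0172 j7 [ 28.  34. -45. 105.  30.  54. -18.]
offset cm (tool now) [ 0.03  0.02 -0.01] twist [-0.001  0.001 -0.001]
```

View pics/w2.png

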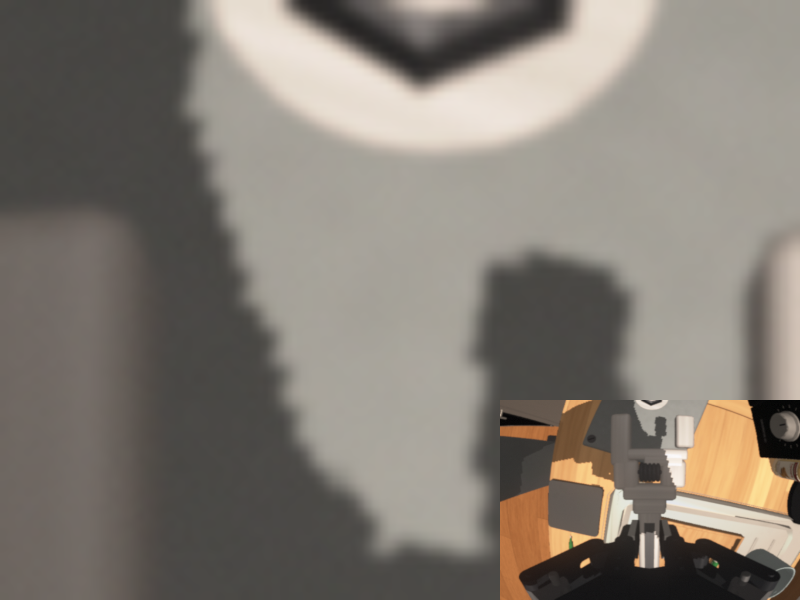

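The inset shows the nut at the top edge. The crop shows its near corner at (420,85), almost in line with the jaws. I'll back off and rise to see all of it.

```bash

python3 -m inch '{"gripper":[1,1,1,1,1],"offset":[[-2,0,-4],[-2,0,-4],[0,0,0],[0,0,0],[0,0,0]],"twist":[[0,0,0],[0,0,0],[0,0,0],[0,0,0],[0,0,0]]}' |head -2
python3 - <<'E'
from h import *
import pickle
P=env.camera_params("wrist");im=env.read_camera("wrist");np.save("pics/w3.npy",im);pickle.dump(P,open("pics/w3.pkl","wb"))
p=np.linalg.inv(P["pose"])@np.array([.5397,.1957,.03,1]); r=np.hypot(p[0],p[1]);t=np.arctan2(r,p[2]);u=P["cx"]+P["fx"]*t*p[0]/r;v=P["cy"]+P["fy"]*t*p[1]/r;print(u,v)
x0,y0=int(u)-25,max(int(v)-25,0);c=cv2.resize(im[y0:y0+50,x0:x0+50,::-1],(400,400),interpolation=cv2.INTER_CUBIC);print(x0,y0)
d=cv2.resize(im[0:200,200:400,::-1],(400,400),interpolation=cv2.INTER_CUBIC)
cv2.imwrite("pics/w3.png",np.hstack([c,d]))
E
```

```text
time_s: 6.55
position: [0.5819, -0.0082, 0.199]
256.62453113982804 -12.576357756447237
231 0
```

View pics/w3.png

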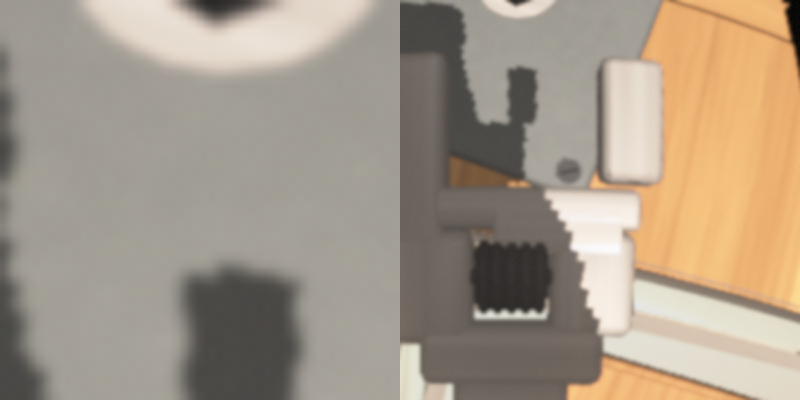

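Backing off pushed the nut further out of view (nut edge at the top, (218,15)), so I'll go forward and look down through the mouth.

```bash

python3 -m inch '{"gripper":[1,1,1,1,1],"offset":[[4,0,0],[4,0,0],[0,0,0],[0,0,0],[0,0,0]],"twist":[[0,0,0],[0,0,0],[0,0,0],[0,0,0],[0,0,0]]}' |head -2
python3 - <<'E'
from h import *
import pickle
P=env.camera_params("wrist");im=env.read_camera("wrist");np.save("pics/w4.npy",im);pickle.dump((P,env.get_obs()),open("pics/w4.pkl","wb"))
p=np.linalg.inv(P["pose"])@np.array([.5397,.1957,.03,1]); r=np.hypot(p[0],p[1]);t=np.arctan2(r,p[2]);u=P["cx"]+P["fx"]*t*p[0]/r;v=P["cy"]+P["fy"]*t*p[1]/r;print(u,v)
x0,y0=int(u)-25,max(int(v)-25,0);c=cv2.resize(im[y0:y0+50,x0:x0+50,::-1],(400,400),interpolation=cv2.INTER_CUBIC);print(x0,y0)
d=cv2.resize(im[0:200,160:360,::-1],(400,400),interpolation=cv2.INTER_CUBIC)
cv2.imwrite("pics/w4.png",np.hstack([c,d]))
E
```

```text
time_s: 7.1
position: [0.5658, 0.0699, 0.1993]
256.2463895932102 55.94398243051157
231 30
```

View pics/w4.png

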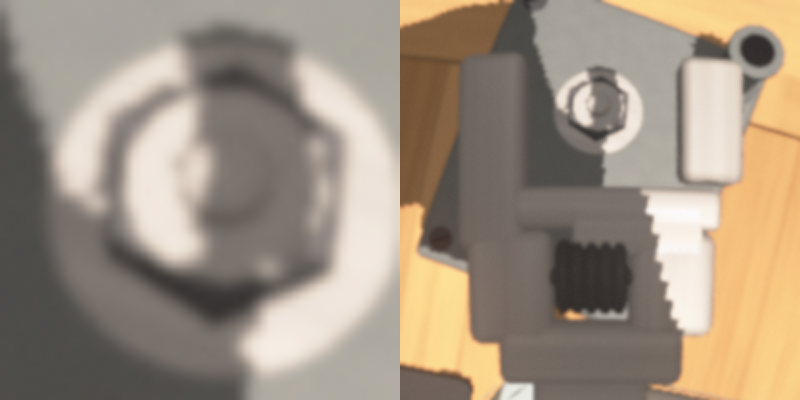

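Now the nut shows whole. In the left crop its corners are bottom (217,318), lower left (110,248), lower right (330,268), upper right (342,130) and upper left (108,140). In the right crop the jaw inner faces are at x=525 and x=682.

```bash
python3 - <<'E'
from h import *
import pickle
P,o=pickle.load(open("pics/w4.pkl","rb"))
a=lambda x,y,z:onz("wrist",(231+x/8-.5,30+y/8-.5),z,P)
ang=lambda v:np.degrees(np.arctan2(v[1],v[0]))
print("wash",a(222,210,.0145).round(4))
bl,b,br=[a(*q,.014) for q in((110,248),(217,318),(330,268))]
ul,t,ur=[a(*q,.0285) for q in((108,140),(232,68),(342,130))]
print("edges",np.linalg.norm(b-bl),np.linalg.norm(b-br),"across",np.linalg.norm((br-bl)[:2]),np.linalg.norm((ur-ul)[:2]),"b-t",(t-b).round(4))
print("normal-perp heading",ang(br-bl)+90,ang(ur-ul)+90,ang(t-b),"edge dirs",ang(b-bl)-60+180+0,ang(br-b)+60, ang(ul-bl),ang(ur-br))
print("center",((t+b)/2)[:2],((bl+br+ul+ur)/4)[:2])
# stud top
print("stud wrist/scene",tri(ray("wrist",(231+228/8-.5,30+178/8-.5),P),ray("scene",(197,202.5))))
p=np.array(o["position"]);Rm=R.from_euler("xyz",o["tcp_rot"],degrees=True)
print(o["tcp_rot"])
q=lambda x,y,z:(Rm.inv().apply(onz("wrist",(160+x/2,y/2),z,P)-p)*1000).round(1)
zt=p[2]+.009
for n,x,y in(("fix tip in",525,60),("fix in low",525,180),("mov tip in",682,65),("mov in low",679,175),("throat",600,187),("worm",590,277),("fix out",460,60)): print(n,q(x,y,zt))
E
```

```text
wash [0.5412 0.1994 0.0145]
edges 0.01757297686798566 0.01690887082440456 across 0.029894529503967256 0.03037208917352186 b-t [-0.0049  0.0318  0.0145]
normal-perp heading 96.8093339003123 104.93995049430873 98.79167741765934 edge dirs 97.54545217188283 97.3421522908423 100.89546997346179 99.23197554949707
center [0.541238   0.20025279] [0.54106255 0.19988847]
stud wrist/scene (array([0.54207345, 0.20003128, 0.03037261]), np.float64(0.0017007291085724189))
[-1.79908610e+02  1.92581396e-02  1.02038153e+02]
fix tip in [115.2  82.5  -9.2]
fix in low [83.8 81.7 -9.2]
mov tip in [128.1 142.   -9.3]
mov in low [ 93.8 138.5  -9.3]
throat [ 85.3 106.5  -9.2]
worm [ 61.1 104.5  -9.2]
fix out [111.7  63.7  -9.1]
```

```bash
python3 - <<'E'
from h import *
import pickle
P,o=pickle.load(open("pics/w4.pkl","rb"))
p=np.array(o["position"]);Rm=R.from_euler("xyz",o["tcp_rot"],degrees=True)
q=lambda x,y,z:(Rm.inv().apply(onz("wrist",(160+(x-400)/2,y/2),z,P)-p)*1000).round(1)
zt=p[2]+.009
for n,x,y in(("fix tip in",525,60),("fix in low",525,180),("mov tip in",682,65),("mov in low",679,175),("throat",600,187),("worm",590,277),("fix out",460,60),("mov out",742,65)): print(n,q(x,y,zt))
print("nut in tool",Rm.inv().apply(np.array([.5412,.1998,.014])-p)*1000)
E
```

```text
fix tip in [106.3 -14.9  -9. ]
fix in low [ 78.3 -14.7  -9. ]
mov tip in [105.4  20.1  -9.1]
mov in low [79.7 19.3 -9.1]
throat [76.6  1.8 -9. ]
worm [56.4 -0.4 -9. ]
fix out [107.2 -29.7  -9. ]
mov out [106.5  33.9  -9.1]
nut in tool [132.76563306   3.18605626 185.34322131]
```

```bash
python3 - <<'E'
from h import *
go(.5532,.1025,.055,98.5)
E
```

```text
t 7.15 p [0.5661 0.0694 0.1994] rot [-1.7991e+02  2.0000e-02  1.0204e+02] F [ 1.1 -0.3 -2.8] w 0.017 j7 [ 28.  29. -49. 102.  24.  61. -18.]
offset cm (tool now) [ 3.51 -0.54 14.44] twist [-0.002  0.     0.062]
```

```bash

python3 -m inch '{"gripper":[1,1,1,1,1],"offset":[[3.5,-0.54,0],[0,0,4.5],[0,0,4.5],[0,0,4],[0,0,1.4]],"twist":[[0,0,0],[0,0,0.062],[0,0,0],[0,0,0],[0,0,0]]}' |head -2
python3 -m inch '{"gripper":[1,1],"offset":[[0,0,0],[0,0,0]],"twist":[[0,0,0],[0,0,0]]}' |head -4
python3 - <<'E'
from h import *
import pickle
P=env.camera_params("wrist");im=env.read_camera("wrist");np.save("pics/w5.npy",im);pickle.dump((P,env.get_obs()),open("pics/w5.pkl","wb"))
im2=env.read_camera("side")
d=cv2.resize(im[0:120,175:335,::-1],(800,600),interpolation=cv2.INTER_CUBIC)
d[350:,500:]=cv2.resize(im2[120:220,170:290,::-1],(300,250),interpolation=cv2.INTER_CUBIC)
cv2.imwrite("pics/w5.png",d)
go(.5532,.1025,.055,98.5)
E
```

```text
time_s: 7.65
position: [0.5507, 0.1012, 0.052]
time_s: 7.85
position: [0.555, 0.1038, 0.0576]
tcp_rot: [179.9, -0.0, 98.5]
wrist_force: [-0.5, 0.1, -2.9]
t 7.95 p [0.5558 0.104  0.0586] rot [ 1.7977e+02 -1.0000e-02  9.8510e+01] F [ 0.5 -0.3 -3.9] w 0.017 j7 [ 18.  38. -41. 108.  34.  47. -33.]
offset cm (tool now) [-0.11 -0.28  0.36] twist [ 0.004 -0.     0.   ]
```

View pics/w5.png

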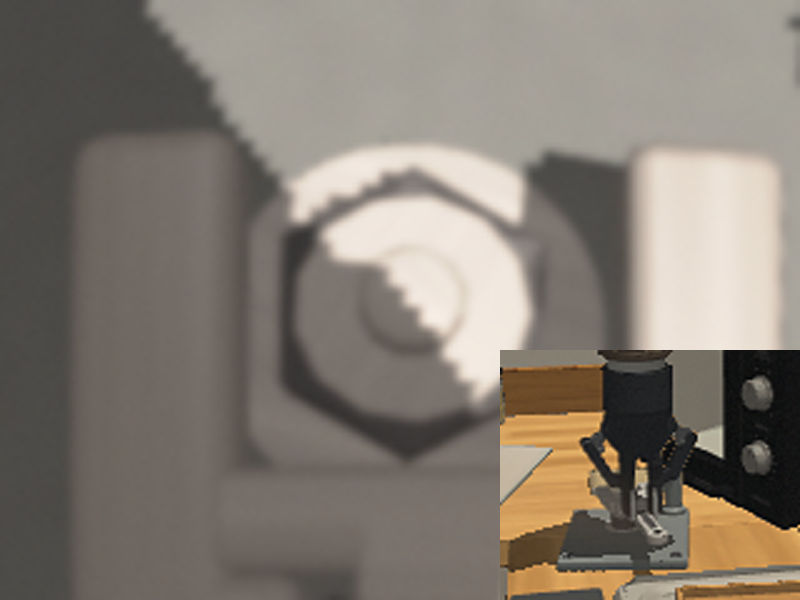

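The nut is square to the jaws (corners at (412,170) and (408,458)), with the jaw faces at x≈238 and 632. Next: the fine offset.

```bash
python3 - <<'E'
from h import *
import pickle
P,o=pickle.load(open("pics/w5.pkl","rb"))
p=np.array(o["position"]);Rm=R.from_euler("xyz",o["tcp_rot"],degrees=True)
q=lambda x,y,z:(Rm.inv().apply(onz("wrist",(175+x/5-.4,y/5-.4),z,P)-p)*1000).round(1)
zt=p[2]+.009
for n,x,y,z in(("fix",238,200,zt),("mov",632,200,zt),("throat",300,470,zt),("tip",150,132,zt),("bot",408,458,.014),("botT",408,448,.0285),("top",412,170,.014),("L1",283,235,.014),("L2",283,375,.014),("R",543,240,.014),("stud",410,300,.036),("wash",425,None,.0145)):
    if y: print(n,q(x,y,z))
go(0.5532,.1025,.055,98.5)
E
```

```text
fix [100.8 -15.2  -9. ]
mov [101.1  19.7  -8.9]
throat [75.9 -9.7 -9. ]
tip [107.8 -23.1  -9. ]
bot [81.  -0.  44.4]
botT [81.  -0.1 29.9]
top [118.2   0.5  44.4]
L1 [109.8 -15.4  44.3]
L2 [ 91.6 -15.4  44.3]
R [109.2  16.6  44.4]
stud [97.   0.1 22.4]
t 7.95 p [0.5558 0.104  0.0586] rot [ 1.7977e+02 -1.0000e-02  9.8510e+01] F [ 0.5 -0.3 -3.9] w 0.017 j7 [ 18.  38. -41. 108.  34.  47. -33.]
offset cm (tool now) [-0.11 -0.28  0.36] twist [ 0.004 -0.     0.   ]
```

```bash

python3 -m inch '{"gripper":[1,1,1,1,1],"offset":[[0,-0.2,1.0],[0,0,1],[0,0,1],[0,0,0],[0,0,0]],"twist":[[0,0,0],[0,0,0],[0,0,0],[0,0,0],[0,0,0]]}' 
python3 -m inch '{"gripper":[1,1,1,1],"offset":[[0,0,0.3],[0,0,0.3],[0,0,0],[0,0,0]],"twist":[[0,0,0],[0,0,0],[0,0,0],[0,0,0]]}'
```

```text
time_s: 8.45
position: [0.5513, 0.1034, 0.0258]
tcp_rot: [-179.9, -0.0, 98.6]
wrist_force: [-0.6, 0.2, -3.3]
width: 0.0171
grip_force: 79.4
time_s: 8.85
position: [0.552, 0.1034, 0.0205]
tcp_rot: [180.0, -0.0, 98.5]
wrist_force: [0.9, 0.5, -3.1]
width: 0.0171
grip_force: 79.5
```

```bash

python3 -m inch '{"gripper":[1,1,1,1],"offset":[[0,0,0.15],[0,0,0.0],[0,0,0.15],[0,0,0]],"twist":[[0,0,0],[0,0,0],[0,0,0],[0,0,0]]}'
python3 -m inch '{"gripper":[1,1],"offset":[[0,0,0.15],[0,0,0]],"twist":[[0,0,0],[0,0,0]]}'
```

```text
time_s: 9.25
position: [0.5522, 0.1033, 0.0196]
tcp_rot: [179.9, 0.1, 98.5]
wrist_force: [-4.7, -3.1, 18.3]
width: 0.017
grip_force: 82.0
time_s: 9.45
position: [0.5523, 0.1033, 0.0195]
tcp_rot: [179.9, 0.2, 98.6]
wrist_force: [-10.5, -3.5, 31.1]
width: 0.0167
grip_force: 83.7
```

```bash

python3 -m inch '{"gripper":[1,1,0,0,0],"offset":[[0,0,-0.3],[0,0,0],[0,0,0],[0,0,0],[0,0,0]],"twist":[[0,0,0],[0,0,0],[0,0,0],[0,0,0],[0,0,0]]}'
python3 -m inch '{"gripper":[0,0,0,0,0],"offset":[[0,0,-2],[0,0,-3],[0,0,-3],[0,0,0],[0,0,0]],"twist":[[0,0,0],[0,0,0],[0,0,0],[0,0,0],[0,0,0]]}' |head -2
python3 - <<'E'
from h import *
import pickle
P=env.camera_params("wrist");im=env.read_camera("wrist");np.save("pics/w6.npy",im);pickle.dump((P,env.get_obs()),open("pics/w6.pkl","wb"))
cv2.imwrite("pics/w6.png",cv2.resize(im[0:210,115:395,::-1],(800,600),interpolation=cv2.INTER_CUBIC))
go(.55,.10,.1,98.5)
E
```

```text
time_s: 9.95
position: [0.5517, 0.1033, 0.0185]
tcp_rot: [-180.0, -0.0, 98.5]
wrist_force: [-0.1, 0.2, 0.1]
width: 0.0429
grip_force: 0.0
time_s: 10.45
position: [0.5523, 0.1031, 0.0991]
t 10.5 p [0.5514 0.1028 0.0982] rot [-1.7996e+02  2.0000e-02  9.8520e+01] F [ 0.  -0.2 -0.7] w 0.043 j7 [ 20.  35. -44. 107.  31.  51. -30.]
offset cm (tool now) [-0.26 -0.18 -0.18] twist [-0.001  0.     0.   ]
```

View pics/w6.png

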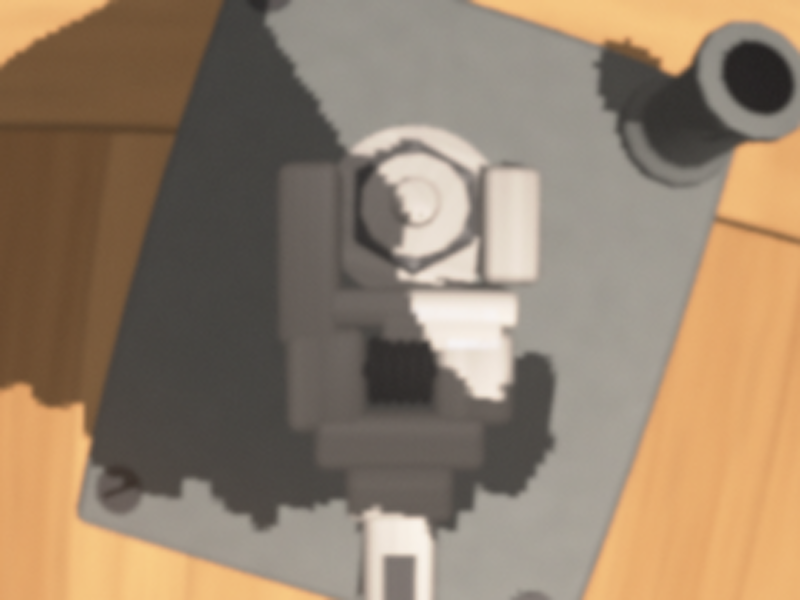

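The wrench lies flat with the nut in its mouth: nut centre at (415,205), worm at (400,370). Next: the worm position, then rolling it.

```bash
python3 - <<'E'
from h import *
import pickle
P,o=pickle.load(open("pics/w6.pkl","rb"))
p=np.array(o["position"]);Rm=R.from_euler("xyz",o["tcp_rot"],degrees=True)
q=lambda x,y,z:(Rm.inv().apply(onz("wrist",(115+x*.35-.3,y*.35-.3),z,P)-p)*1000).round(1)
for n,x,y,z in(("worm",400,372,.0325),("throat",400,290,.028),("fix",337,200,.028),("mov",485,200,.028),("stud",416,200,.036),("hand",400,570,.026)): print(n,q(x,y,z))
E
```

```text
worm [55.8  0.7 65.7]
throat [76.2  0.7 70.2]
fix [ 99.2 -14.9  70.2]
mov [99.3 21.7 70.2]
stud [97.8  4.5 62.2]
hand [ 3.6  0.7 72.2]
```

```bash

python3 -m inch '{"gripper":[1,1,1,1,1],"offset":[[2.4,0,0],[2.3,0,0],[0,0,2],[0,0,2],[0,0,1.8]],"twist":[[0,0,0],[0,0,0],[0,0,0],[0,0,0],[0,0,0]]}' |head -2
python3 -m inch '{"gripper":[1,1,1,1,1],"offset":[[0,0,0],[0,0,0.4],[0,0,0.2],[0,0,0.1],[0,0,0]],"twist":[[0,0,0],[0,0,0],[0,0,0],[0,0,0],[0,0,0]]}'
```

```text
time_s: 11.0
position: [0.5435, 0.1495, 0.0384]
time_s: 11.5
position: [0.5452, 0.1497, 0.0343]
tcp_rot: [179.9, 0.0, 98.5]
wrist_force: [-0.2, -0.9, 0.3]
width: -0.0004
grip_force: 0.0
```

```bash

python3 -m inch '{"gripper":[1,1],"offset":[[0,0,0.1],[0,0,0.05]],"twist":[[0,0,0],[0,0,0]]}'
python3 -m inch '{"gripper":[1,1],"offset":[[0,0,0.05],[0,0,0]],"twist":[[0,0,0],[0,0,0]]}'
```

```text
time_s: 11.7
position: [0.5454, 0.1498, 0.0331]
tcp_rot: [179.9, 0.0, 98.5]
wrist_force: [-1.7, -1.3, 8.6]
width: 0.0001
grip_force: 3.8
time_s: 11.9
position: [0.5454, 0.1498, 0.033]
tcp_rot: [179.9, 0.0, 98.5]
wrist_force: [-2.4, -1.0, 8.6]
width: -0.0001
grip_force: 4.3
```

```bash

python3 -m inch '{"gripper":[1,1,1,1,1],"offset":[[0.35,0,0],[0.35,0,0],[0.35,0,0],[0.35,0,0],[0.35,0,0]],"twist":[[0,0,0],[0,0,0],[0,0,0],[0,0,0],[0,0,0]]}'
python3 -m inch '{"gripper":[1,1,1,1,1],"offset":[[0,0,-0.5],[-0.9,0,-0.4],[-0.9,0,0],[0,0,0.4],[0,0,0.5]],"twist":[[0,0,0],[0,0,0],[0,0,0],[0,0,0],[0,0,0]]}'
```

```text
time_s: 12.4
position: [0.543, 0.1659, 0.0333]
tcp_rot: [179.9, 0.1, 98.5]
wrist_force: [-3.0, -3.4, 11.8]
width: 0.0003
grip_force: 5.9
time_s: 12.9
position: [0.5453, 0.148, 0.0317]
tcp_rot: [180.0, 0.0, 98.4]
wrist_force: [-3.3, -7.2, 31.9]
width: 0.0001
grip_force: 16.4
```

```bash

python3 -m inch '{"gripper":[1,1,1],"offset":[[0,0,-0.1],[0,0,0],[0,0,0]],"twist":[[0,0,0],[0,0,0],[0,0,0]]}'
python3 - <<'E'
from h import *
import pickle
P=env.camera_params("wrist");im=env.read_camera("wrist");np.save("pics/w7.npy",im);pickle.dump((P,env.get_obs()),open("pics/w7.pkl","wb"))
d=cv2.resize(im[20:120,185:325,::-1],(560,400),interpolation=cv2.INTER_CUBIC)
cv2.imwrite("pics/w7.png",d)
E
```

```text
time_s: 13.2
position: [0.5452, 0.1481, 0.0326]
tcp_rot: [-180.0, 0.1, 98.5]
wrist_force: [1.0, -4.1, 4.2]
width: 0.0002
grip_force: 2.7
```

View pics/w7.png

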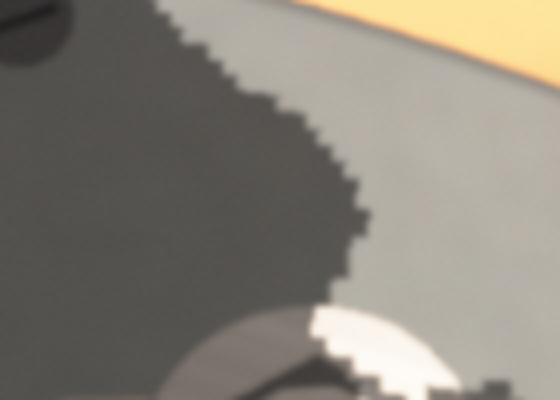

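That view shows only the washer and nut edge at the bottom, around (300,320); the worm is out of frame. It was also the 11th picture, one over the limit of 10, so I'll view no more and use numbers from here.

```bash

python3 -m inch '{"gripper":[1,1,1,1,1],"offset":[[0,0,0.05],[0.45,0,0],[0.45,0,0],[0.45,0,0],[0.45,0,0]],"twist":[[0,0,0],[0,0,0],[0,0,0],[0,0,0],[0,0,0]]}'
python3 -m inch '{"gripper":[1,1,1,1,1],"offset":[[0,0,-0.6],[-0.9,0,0],[-0.9,0,0],[0,0,0.3],[0,0,0.2]],"twist":[[0,0,0],[0,0,0],[0,0,0],[0,0,0],[0,0,0]]}'
python3 -m inch '{"gripper":[1,1,1],"offset":[[0,0,0.1],[0,0,0],[0,0,0]],"twist":[[0,0,0],[0,0,0],[0,0,0]]}'
```

```text
time_s: 13.75
position: [0.5433, 0.1671, 0.0334]
tcp_rot: [179.9, 0.0, 98.5]
wrist_force: [0.6, -4.5, 11.2]
width: 0.0001
grip_force: 5.2
time_s: 14.25
position: [0.5446, 0.1483, 0.0326]
tcp_rot: [-179.9, -0.0, 98.4]
wrist_force: [-0.4, 0.4, 0.1]
width: 0.0004
grip_force: 0.0
time_s: 14.55
position: [0.5447, 0.1496, 0.0322]
tcp_rot: [-180.0, -0.0, 98.6]
wrist_force: [-0.3, -0.5, -0.2]
width: 0.0001
grip_force: 0.0
```

```bash

python3 -m inch '{"gripper":[1,1,1,1,1],"offset":[[0,0,-0.4],[0.4,0,0],[0,0,0.2],[0,0,0.15],[0,0,0]],"twist":[[0,0,0],[0,0,0],[0,0,0],[0,0,0],[0,0,0]]}'
python3 -m inch '{"gripper":[1,1],"offset":[[0,0,0.05],[0,0,0]],"twist":[[0,0,0],[0,0,0]]}'
```

```text
time_s: 15.05
position: [0.5444, 0.1537, 0.0332]
tcp_rot: [180.0, -0.0, 98.6]
wrist_force: [-0.9, 0.8, 4.6]
width: 0.0
grip_force: 2.3
time_s: 15.25
position: [0.5445, 0.1537, 0.0331]
tcp_rot: [180.0, -0.0, 98.6]
wrist_force: [-2.0, 0.5, 7.4]
width: -0.0
grip_force: 3.8
```

```bash

python3 -m inch '{"gripper":[1,1,1,1,1],"offset":[[0.3,0,0],[0.4,0,0],[0.4,0,0],[0.3,0,0],[0,0,0]],"twist":[[0,0,0],[0,0,0],[0,0,0],[0,0,0],[0,0,0]]}'
python3 -m inch '{"gripper":[1,1,1,1,1],"offset":[[0,0,-2],[-2.4,0,-2.4],[-3,0,-2],[0,0,0],[0,0,0]],"twist":[[0,0,0],[0,0,0],[0,0,0],[0,0,0],[0,0,0]]}' |head -2
python3 - <<'E'
from h import *
import pickle
P=env.camera_params("wrist");im=env.read_camera("wrist");np.save("pics/w8.npy",im);o=env.get_obs();pickle.dump((P,o),open("pics/w8.pkl","wb"))
def rows(f):
    im=np.load(f"pics/{f}.npy");P,o=pickle.load(open(f"pics/{f}.pkl","rb"));T=np.linalg.inv(P["pose"])
    p=np.array(o["position"]);Rm=R.from_euler("xyz",o["tcp_rot"],degrees=True);print(f,p.round(4))
    # world line across the jaws, rectified at top plane z=.028 in frame fixed at (.5523,.1033) heading 98.5
    W=R.from_euler("xyz",[180,0,98.5],degrees=True)
    X,Y=np.meshgrid(np.arange(20,122,.5),np.arange(-40,45,.5))
    pts=W.apply(np.c_[X.ravel(),Y.ravel(),0*X.ravel()]/1000)+[.5517,.1033,.028]
    c=pts@T[:3,:3].T+T[:3,3];r=np.hypot(c[:,0],c[:,1]);t=np.arctan2(r,c[:,2])
    u=(P["cx"]+P["fx"]*t*c[:,0]/r).reshape(X.shape).astype("f4");v=(P["cy"]+P["fy"]*t*c[:,1]/r).reshape(X.shape).astype("f4")
    g=cv2.remap(im,u,v,cv2.INTER_LINEAR).mean(2)
    np.save(f"pics/{f}r.npy",g)
    for xx in(100,106): print(xx,g[::2,int((xx-20)*2)].round().astype(int).tolist())
    for yy in(-22,26): print("y",yy,g[int((yy+40)*2),120::2].round().astype(int).tolist())
rows("w6");rows("w8")
E
```

```text
time_s: 15.75
position: [0.5434, 0.1664, 0.0334]
tcp_rot: [179.9, 0.1, 98.5]
wrist_force: [-1.1, -2.8, 9.7]
width: 0.0001
grip_force: 4.6
time_s: 16.25
position: [0.5507, 0.1126, 0.0965]
w6 [0.5514 0.1028 0.0982]
100 [68, 67, 66, 66, 67, 68, 67, 68, 68, 71, 79, 89, 94, 97, 98, 99, 100, 100, 102, 103, 102, 104, 106, 102, 93, 86, 91, 101, 99, 78, 65, 86, 105, 107, 107, 108, 107, 106, 107, 134, 173, 201, 216, 220, 220, 218, 217, 217, 214, 206, 206, 214, 219, 220, 220, 219, 205, 155, 117, 108, 104, 130, 172, 202, 211, 211, 210, 212, 215, 218, 217, 213, 211, 207, 193, 167, 152, 152, 152, 152, 152, 151, 151, 151, 151]
106 [69, 68, 67, 68, 67, 68, 68, 67, 67, 69, 76, 88, 95, 97, 98, 100, 101, 101, 102, 102, 104, 104, 105, 102, 95, 92, 99, 105, 100, 84, 63, 54, 54, 68, 105, 158, 198, 213, 217, 218, 218, 218, 218, 218, 218, 216, 217, 218, 220, 219, 218, 217, 214, 198, 165, 135, 128, 140, 163, 170, 138, 127, 162, 188, 200, 200, 199, 201, 205, 207, 206, 203, 199, 195, 182, 162, 151, 151, 152, 152, 152, 152, 152, 152, 152]
y -22 [96, 96, 96, 97, 97, 98, 97, 98, 98, 98, 98, 99, 99, 100, 99, 100, 
[... 887 characters left out ...]
, 100, 89, 71, 57, 54, 57, 76, 99, 109, 111, 110, 111, 111, 112, 119, 138, 185, 218, 222, 223, 225, 227, 226, 225, 224, 224, 217, 187, 149, 131, 130, 126, 125, 156, 192, 213, 217, 216, 217, 219, 223, 223, 221, 218, 215, 209, 189, 162, 156, 157, 156, 157, 157, 157, 156, 156, 156, 156]
y -22 [98, 98, 99, 99, 99, 100, 99, 99, 99, 100, 100, 100, 100, 100, 101, 100, 100, 102, 101, 101, 101, 102, 102, 102, 102, 102, 102, 102, 102, 103, 103, 103, 101, 96, 85, 74, 71, 70, 70, 71, 71, 71]
y 26 [127, 111, 155, 203, 226, 232, 232, 232, 231, 231, 230, 229, 229, 228, 228, 228, 227, 226, 226, 225, 224, 224, 223, 222, 221, 220, 219, 218, 217, 215, 205, 175, 150, 150, 155, 154, 154, 153, 153, 154, 154, 154]
```

```bash

python3 -m inch '{"gripper":[1,1,1,1,1],"offset":[[2.2,0.2,0],[2.2,0.15,1.8],[0,0,2],[0,0,1.8],[0,0,0.2]],"twist":[[0,0,0],[0,0,0],[0,0,0],[0,0,0],[0,0,0]]}' |head -2
python3 -m inch '{"gripper":[1,1,1,1,1],"offset":[[0,0,0.3],[0,0,0.1],[0,0,0],[0,0,0.05],[0,0,0]],"twist":[[0,0,0],[0,0,0],[0,0,0],[0,0,0],[0,0,0]]}'
```

```text
time_s: 16.8
position: [0.5445, 0.1575, 0.0352]
time_s: 17.3
position: [0.5476, 0.1575, 0.0343]
tcp_rot: [179.9, 0.0, 98.5]
wrist_force: [-0.1, -0.0, -0.5]
width: 0.0001
grip_force: 0.0
```

```bash

python3 -m inch '{"gripper":[1,1,1],"offset":[[0,0,0.12],[0,0,0.08],[0,0,0]],"twist":[[0,0,0],[0,0,0],[0,0,0]]}'
python3 -m inch '{"gripper":[1,1,1,1,1],"offset":[[0.3,0,0],[0.35,0,0],[0.35,0,0],[0.3,0,0],[0,0,0]],"twist":[[0,0,0],[0,0,0],[0,0,0],[0,0,0],[0,0,0]]}'
```

```text
time_s: 17.6
position: [0.5477, 0.1576, 0.0333]
tcp_rot: [179.9, 0.1, 98.5]
wrist_force: [-3.1, -1.4, 11.8]
width: 0.0005
grip_force: 6.0
time_s: 18.1
position: [0.5467, 0.1688, 0.0333]
tcp_rot: [179.9, 0.2, 98.5]
wrist_force: [-0.4, -5.6, 13.0]
width: 0.0002
grip_force: 5.9
```

```bash

python3 -m inch '{"gripper":[1,1,1,1,1],"offset":[[0,0,-0.5],[-1.1,0,0],[0,0,0.25],[0,0,0.2],[0,0,0.05]],"twist":[[0,0,0],[0,0,0],[0,0,0],[0,0,0],[0,0,0]]}' 
python3 -m inch '{"gripper":[1,1,1,1,1],"offset":[[0.3,0,0],[0.35,0,0],[0.35,0,0],[0.2,0,0],[0,0,0]],"twist":[[0,0,0],[0,0,0],[0,0,0],[0,0,0],[0,0,0]]}'
python3 -m inch '{"gripper":[1,1,1,1,1],"offset":[[0,0,-2],[-2.7,0,-2.4],[-3,0,-2],[0,0,0],[0,0,0]],"twist":[[0,0,0],[0,0,0],[0,0,0],[0,0,0],[0,0,0]]}' |head -2
cat > r.py <<'E'
from h import *
import pickle
def rows(f):
    im=np.load(f"pics/{f}.npy");P,o=pickle.load(open(f"pics/{f}.pkl","rb"));T=np.linalg.inv(P["pose"])
    W=R.from_euler("xyz",[180,0,98.5],degrees=True)
    X,Y=np.meshgrid(np.arange(-20,122,.5),np.arange(-40,45,.5))
    pts=W.apply(np.c_[X.ravel(),Y.ravel(),0*X.ravel()]/1000)+[.5517,.1033,.028]
    c=pts@T[:3,:3].T+T[:3,3];r=np.hypot(c[:,0],c[:,1]);t=np.arctan2(r,c[:,2])
    u=(P["cx"]+P["fx"]*t*c[:,0]/r).reshape(X.shape).astype("f4");v=(P["cy"]+P["fy"]*t*c[:,1]/r).reshape(X.shape).astype("f4")
    g=cv2.GaussianBlur(cv2.remap(im,u,v,cv2.INTER_LINEAR).mean(2),(0,0),1)
    d=np.gradient(g,axis=0)
    ed=lambda x,a,b:np.argmax(abs(d[int((a+40)*2):int((b+40)*2),int((x+20)*2)]))/2+a
    for x in(88,92,96,100,104): print(x,"fix outer",ed(x,-36,-20),"mov outer",ed(x,28,40),"mov inner",ed(x,16,27),"fix inner",ed(x,-18,-8))
    e=np.gradient(g,axis=1)
    for y in(-24,-20,24,28): print("tip y",y,np.argmax(abs(e[int((y+40)*2),240:]))/2+100)
    return g
E
python3 - <<'E'
from r import *
P=env.camera_params("wrist");im=env.read_camera("wrist");np.save("pics/w9.npy",im);o=env.get_obs();pickle.dump((P,o),open("pics/w9.pkl","wb"))
for f in("w6","w8","w9"):print(f);rows(f)
go(0,0,0,98.5)
E
```

```text
time_s: 18.6
position: [0.5475, 0.1579, 0.0331]
tcp_rot: [180.0, 0.2, 98.5]
wrist_force: [-4.8, -6.6, 22.2]
width: 0.0004
grip_force: 10.9
time_s: 19.1
position: [0.5464, 0.1671, 0.0331]
tcp_rot: [180.0, 0.4, 98.4]
wrist_force: [-2.6, -10.4, 19.9]
width: -0.0001
grip_force: 9.8
time_s: 19.6
position: [0.5537, 0.1141, 0.0957]
w6
88 fix outer -29.5 mov outer 34.5 mov inner 22.0 fix inner -10.5
92 fix outer -30.0 mov outer 34.5 mov inner 16.0 fix inner -11.0
96 fix outer -30.0 mov outer 34.5 mov inner 17.0 fix inner -9.0
100 fix outer -30.0 mov outer 34.5 mov inner 17.0 fix inner -9.0
104 fix outer -30.0 mov outer 34.5 mov inner 21.5 fix inner -11.0
tip y -24 108.5
tip y -20 108.5
tip y 24 107.0
tip y 28 107.5
w8
88 fix outer -27.0 mov outer 32.5 mov inner 19.5 fix inner -9.0
92 fix outer -27.0 mov outer 32.5 mov inner 16.0 fix inner -8.5
96 fix outer -26.5 mov outer 32.5 mov inner 17.0 fix inner -9.0
100 fix outer -26.5 mov outer 33.0 mov inner 17.0 fix inner -9.0
104 fix outer -26.5 mov outer 33.0 mov inner 16.0 fix inner -8.5
tip y -24 114.0
tip y -20 114.0
tip y 24 111.0
tip y 28 111.0
w9
88 fix outer -26.5 mov outer 32.0 mov inner 19.0 fix inner -8.5
92 fix outer -26.5 mov outer 32.0 mov inner 16.0 fix inner -8.5
96 fix outer -26.0 mov outer 32.5 mov inner 17.0 fix inner -9.0
100 fix outer -26.0 mov outer 32.5 mov inner 17.0 fix inner -9.0
104 fix outer -26.0 mov outer 33.0 mov inner 16.0 fix inner -11.0
tip y -24 114.0
tip y -20 114.0
tip y 24 111.0
tip y 28 111.0
t 19.65 p [0.553  0.1153 0.0953] rot [-1.7996e+02 -4.0000e-02  9.8510e+01] F [-1.2 -0.5 -0.4] w -0.0001 j7 [ 19.  35. -44. 107.  31.  51. -32.]
offset cm (tool now) [ -3.23 -56.39   9.56] twist [-0.001 -0.001  0.   ]
```

```bash

python3 -m inch '{"gripper":[0,0,0,0,0],"offset":[[-0.7,-0.26,0],[0,0,0],[0,0,0],[0,0,2],[0,0,2]],"twist":[[0,0,0.035],[0,0,0],[0,0,0],[0,0,0],[0,0,0]]}' |head -2
python3 -m inch '{"gripper":[0,0,0,0,0],"offset":[[0,0,1.7],[0,0,1],[0,0,0.6],[0,0,0],[0,0,0]],"twist":[[0,0,0],[0,0,0],[0,0,0],[0,0,0],[0,0,0]]}'
```

```text
time_s: 20.15
position: [0.5525, 0.1085, 0.0557]
time_s: 20.65
position: [0.5524, 0.1081, 0.0232]
tcp_rot: [180.0, -0.0, 96.5]
wrist_force: [0.4, 0.3, 0.9]
width: 0.0428
grip_force: 0.0
```

```bash

python3 -m inch '{"gripper":[0,0,1,1,1],"offset":[[0,0,0.3],[0,0,0],[0,0,0],[0,0,0],[0,0,0]],"twist":[[0,0,0],[0,0,0],[0,0,0],[0,0,0],[0,0,0]]}' 80
python3 -m inch '{"gripper":[1,1,1],"offset":[[0,0,0],[0,0,0],[0,0,0]],"twist":[[0,0,0],[0,0,0],[0,0,0]]}'
```

```text
time_s: 21.15
position: [0.5522, 0.1078, 0.0205]
tcp_rot: [180.0, 0.0, 96.5]
wrist_force: [-1.2, 0.3, 5.6]
width: 0.0171
grip_force: 78.4
time_s: 21.45
position: [0.5522, 0.1078, 0.0204]
tcp_rot: [180.0, 0.0, 96.5]
wrist_force: [-1.6, -0.7, 5.2]
width: 0.017
grip_force: 78.4
```

```bash

python3 -m inch '{"gripper":[1,1,1,1,1],"offset":[[0.01,-0.47,0],[0.01,-0.47,0],[0.01,-0.47,0],[0.01,-0.47,0],[0,0,0]],"twist":[[0,0,0.05],[0,0,0.05],[0,0,0.05],[0,0,0.05],[0,0,0]]}'
python3 - <<'E'
from h import *
o=env.get_obs();a=np.radians(o["tcp_rot"][2]);print(o["position"][:2]+.0935*np.array([np.cos(a),np.sin(a)]),o["ft_torque"].round(2))
E
```

```text
time_s: 21.95
position: [0.5336, 0.1075, 0.0204]
tcp_rot: [179.9, 0.0, 85.1]
wrist_force: [-0.9, 0.3, 4.7]
width: 0.0169
grip_force: 79.1
[0.54166081 0.20065728] [-0.16  0.16  0.06]
```

```bash

python3 -m inch '{"gripper":[1,1,1,1,1],"offset":[[0.01,-0.47,0],[0.01,-0.47,0],[0.01,-0.47,0],[0.01,-0.47,0],[0,0,0]],"twist":[[0,0,0.05],[0,0,0.05],[0,0,0.05],[0,0,0.05],[0,0,0]]}'
cat > s.py <<'E'
from h import *
o=env.get_obs();a=np.radians(o["tcp_rot"][2]);print(o["position"][:2]+.0935*np.array([np.cos(a),np.sin(a)]),o["ft_torque"].round(2))
E
python3 s.py
python3 -m inch '{"gripper":[1,1,1,1],"offset":[[0.01,-0.47,0],[0.01,-0.47,0],[0.01,-0.47,0],[0,0,0]],"twist":[[0,0,0.05],[0,0,0.05],[0,0,0.05],[0,0,0]]}'
python3 s.py
```

```text
time_s: 22.45
position: [0.5153, 0.1109, 0.0204]
tcp_rot: [179.9, 0.0, 73.7]
wrist_force: [-0.5, -1.5, 7.6]
width: 0.0169
grip_force: 79.4
[0.54162493 0.20061609] [-0.23  0.07  0.04]
time_s: 22.85
position: [0.5022, 0.1158, 0.0204]
tcp_rot: [179.9, -0.0, 65.1]
wrist_force: [-0.1, -0.8, 6.9]
width: 0.0166
grip_force: 79.4
[0.54159822 0.2005792 ] [-0.27  0.04  0.08]
```

```bash

python3 -m inch '{"gripper":[1,1,1],"offset":[[0.01,-0.47,0],[0,0,0],[0,0,0]],"twist":[[0,0,0.05],[0,0,0],[0,0,0]]}'
python3 s.py
python3 -m inch '{"gripper":[1,1,1],"offset":[[0.01,-0.47,0],[0,0,0],[0,0,0]],"twist":[[0,0,0.05],[0,0,0],[0,0,0]]}'
python3 s.py
```

```text
time_s: 23.15
position: [0.4981, 0.1178, 0.0204]
tcp_rot: [179.9, -0.0, 62.3]
wrist_force: [-0.4, -1.3, 7.7]
width: 0.0168
grip_force: 79.5
[0.54157348 0.20055399] [-0.36  0.11  0.17]
time_s: 23.45
position: [0.494, 0.12, 0.0204]
tcp_rot: [179.9, -0.0, 59.4]
wrist_force: [-0.0, -2.5, 8.2]
width: 0.0169
grip_force: 79.5
[0.54157131 0.20053503] [-0.33  0.09  0.13]
```

```bash

python3 -m inch '{"gripper":[1,1,1],"offset":[[0.01,-0.47,0],[0,0,0],[0,0,0]],"twist":[[0,0,0.05],[0,0,0],[0,0,0]]}'
python3 s.py
python3 -m inch '{"gripper":[1,1,1],"offset":[[0.01,-0.47,0],[0,0,0],[0,0,0]],"twist":[[0,0,0.05],[0,0,0],[0,0,0]]}'
python3 s.py
```

```text
time_s: 23.75
position: [0.4904, 0.1223, 0.0204]
tcp_rot: [179.9, -0.0, 56.6]
wrist_force: [0.5, -2.1, 7.7]
width: 0.0169
grip_force: 79.5
[0.54187486 0.20029155] [-0.5  -0.12  0.28]
time_s: 24.05
position: [0.4866, 0.1247, 0.0204]
tcp_rot: [179.9, -0.0, 53.7]
wrist_force: [1.0, -3.0, 6.8]
width: 0.0167
grip_force: 79.5
[0.54189818 0.20012022] [-0.63 -0.16  0.39]
```

```bash

python3 -m inch '{"gripper":[1,1,1],"offset":[[0.01,-0.47,0],[0,0,0],[0,0,0]],"twist":[[0,0,0.05],[0,0,0],[0,0,0]]}'
python3 s.py
python3 -m inch '{"gripper":[1,1,1],"offset":[[0.01,-0.47,0],[0,0,0],[0,0,0]],"twist":[[0,0,0.05],[0,0,0],[0,0,0]]}'
python3 s.py
python3 - <<'E'
from h import *
import pickle
P=env.camera_params("wrist");im=env.read_camera("wrist");np.save("pics/w10.npy",im);o=env.get_obs();pickle.dump((P,o),open("pics/w10.pkl","wb"))
def hexori(f):
    im=np.load(f"pics/{f}.npy");P,o=pickle.load(open(f"pics/{f}.pkl","rb"));T=np.linalg.inv(P["pose"])
    # dark side faces: nut-side pixels; dominant gradient directions (mod 60 deg) in a disc round the nut, rectified at z=.0285
    X,Y=np.meshgrid(np.arange(-24,24,.25),np.arange(-24,24,.25))
    pts=np.c_[X.ravel()/1000+.5415,Y.ravel()/1000+.2003,0*X.ravel()+.0285]
    c=pts@T[:3,:3].T+T[:3,3];r=np.hypot(c[:,0],c[:,1]);t=np.arctan2(r,c[:,2])
    u=(P["cx"]+P["fx"]*t*c[:,0]/r).reshape(X.shape).astype("f4");v=(P["cy"]+P["fy"]*t*c[:,1]/r).reshape(X.shape).astype("f4")
    print(f,"rows",v.min(),v.max())
    g=cv2.GaussianBlur(cv2.remap(im,u,v,cv2.INTER_LINEAR).mean(2),(0,0),2.5)
    gy,gx=np.gradient(g);m=np.hypot(gx,gy);rad=np.hypot(X,Y);s=(rad>12)&(rad<18)
    # radial-ish gradients only
    cosr=abs(gx*X+gy*Y)/(m*rad+1e-9);s&=cosr>.85
    z=(m[s]*np.exp(6j*np.arctan2(gy[s],gx[s]))).sum()/m[s].sum();print("normal mod60",np.degrees(np.angle(z))/6,abs(z), "rot",o["tcp_rot"][2])
for f in("w4","w5","w6","w10"):hexori(f)
E
```

```text
time_s: 24.35
position: [0.4827, 0.1277, 0.0204]
tcp_rot: [179.9, -0.0, 50.9]
wrist_force: [0.5, -1.8, 7.5]
width: 0.0171
grip_force: 79.6
[0.54172153 0.20018649] [-0.57 -0.16  0.38]
time_s: 24.65
position: [0.479, 0.131, 0.0203]
tcp_rot: [179.9, -0.0, 48.0]
wrist_force: [-0.6, -2.2, 7.4]
width: 0.0172
grip_force: 79.6
[0.54153015 0.20048518] [-0.47 -0.06  0.36]
w4 rows 27.383121 78.947845
normal mod60 6.979270612466611 0.29269445197658206 rot 102.03815308165174
w5 rows 18.233759 108.642525
normal mod60 6.8299301483578185 0.3573571931452386 rot 98.50953315404311
w6 rows 35.291615 109.30317
normal mod60 6.800369163171742 0.4209955628391593 rot 98.52059608493657
w10 rows -10.964431 130.60619
normal mod60 24.445905182260464 0.374870567865357 rot 48.01300611952553
```

```bash
python3 - <<'E'
from h import *
import pickle
P,o=pickle.load(open("pics/w6.pkl","rb"))
q=lambda x,y,z:onz("wrist",(115+x*.35-.3,y*.35-.3),z,P)
ang=lambda v:np.degrees(np.arctan2(v[1],v[0]))
print("left edge",ang(q(222,5,.014)-q(83,505,.014))-90,"right",ang(q(735,150,.014)-q(585,590,.014))-90)
print("top edge",ang(q(640,55,.014)-q(480,5,.014)),"post",ang(q(757,78,.074)-q(416,203,.036))-37.5,"bottom",ang(q(330,595,.014)-q(83,515,.014)))
E
```

```text
left edge -8.277291511292702 right -9.017994301329608
top edge -6.478485076915688 post -8.340209986263169 bottom -9.832780731654989
```

```bash
cat > n.py <<'E'
from h import *
import pickle
def warp(f,org,yaw,z,xs,ys):
    im=np.load(f"pics/{f}.npy");P,o=pickle.load(open(f"pics/{f}.pkl","rb"));T=np.linalg.inv(P["pose"])
    W=R.from_euler("xyz",[180,0,yaw],degrees=True)
    X,Y=np.meshgrid(xs,ys)
    pts=W.apply(np.c_[X.ravel(),Y.ravel(),0*X.ravel()]/1000)+[*org,z]
    c=pts@T[:3,:3].T+T[:3,3];r=np.hypot(c[:,0],c[:,1]);t=np.arctan2(r,c[:,2])
    u=(P["cx"]+P["fx"]*t*c[:,0]/r).reshape(X.shape).astype("f4");v=(P["cy"]+P["fy"]*t*c[:,1]/r).reshape(X.shape).astype("f4")
    return cv2.GaussianBlur(cv2.remap(im,u,v,cv2.INTER_LINEAR,borderMode=cv2.BORDER_REPLICATE).mean(2),(0,0),1.5),X,Y,v
def jaw(f,yaw):
    g,X,Y,v=warp(f,(.5415,.2003),yaw,.028,np.arange(-20,25,.5),np.arange(-45,45,.5)); d=np.gradient(g,axis=0)
    L=[];M=[]
    xs=np.arange(-10,8,2)
    for x in xs:
        c=d[:,int((x+20)*2)]; L.append(np.argmax(abs(c[20:44]))/2-35);M.append(np.argmax(abs(c[140:174]))/2+25)
    print(f,"fix outer",L,"mov outer",M,"slopes deg",np.degrees(np.polyfit(xs,L,1)[0]).round(1),np.degrees(np.polyfit(xs,M,1)[0]).round(1),"minrow",v.min().round(1))
def hexo(f,yaw,z=.0285):
    g,X,Y,v=warp(f,(.5415,.2003),yaw,z,np.arange(-24,24,.25),np.arange(-24,24,.25))
    gy,gx=np.gradient(g);m=np.hypot(gx,gy);rad=np.hypot(X,Y);th=np.degrees(np.arctan2(Y,X))
    for nm,s0 in(("front",(abs(th)<55)),("back",(abs(th)>125))):
        s=s0&(rad>12)&(rad<18.5)&(abs(gx*X+gy*Y)/(m*rad+1e-9)>.85)&(v>0)
        zc=(m[s]*np.exp(6j*np.arctan2(gy[s],gx[s]))).sum()/m[s].sum()
        a=np.degrees(np.angle(-zc))/6   # normals at +-30 when aligned
        print(f,nm,"nut cw of tool heading by",round(a,1),"conf",abs(zc).round(2),s.sum())
E
python3 - <<'E'
from n import *
for f,y in(("w4",102),("w5",98.5),("w6",98.5),("w10",48)): jaw(f,y);hexo(f,y)
E
```

```text
w4 fix outer [np.float64(-23.5), np.float64(-23.5), np.float64(-23.5), np.float64(-23.5), np.float64(-23.5), np.float64(-23.5), np.float64(-23.5), np.float64(-23.5), np.float64(-23.5)] mov outer [np.float64(40.5), np.float64(40.5), np.float64(40.5), np.float64(40.5), np.float64(40.5), np.float64(40.5), np.float64(40.5), np.float64(40.5), np.float64(40.5)] slopes deg 0.0 -0.0 minrow 30.7
w4 front nut cw of tool heading by 1.4 conf 0.19 1910
w4 back nut cw of tool heading by 2.0 conf 0.41 2330
w5 fix outer [np.float64(-23.5), np.float64(-23.5), np.float64(-23.5), np.float64(-23.5), np.float64(-23.5), np.float64(-23.5), np.float64(-23.5), np.float64(-23.5), np.float64(-23.5)] mov outer [np.float64(26.0), np.float64(25.5), np.float64(25.5), np.float64(25.5), np.float64(25.5), np.float64(25.5), np.float64(25.5), np.float64(25.5), np.float64(25.5)] slopes deg 0.0 -1.0 minrow 21.8
w5 front nut cw of tool heading by 2.9 conf 0.32 2311
w5 back nut cw of tool heading by 0.6 conf 0.56 2590
w6 fix outer [np.float64(-34.0), np.float64(-34.0), np.float64(-34.0), np.float64(-34.0), np.float64(-34.0
[... 191 characters left out ...]
30.0), np.float64(30.5), np.float64(30.5), np.float64(30.5)] slopes deg 0.0 2.1 minrow 38.5
w6 front nut cw of tool heading by 1.7 conf 0.3 2484
w6 back nut cw of tool heading by 1.0 conf 0.55 2451
w10 fix outer [np.float64(-30.0), np.float64(-30.0), np.float64(-30.5), np.float64(-30.5), np.float64(-30.5), np.float64(-30.5), np.float64(-30.5), np.float64(-30.5), np.float64(-30.5)] mov outer [np.float64(29.0), np.float64(29.0), np.float64(29.0), np.float64(29.0), np.float64(29.0), np.float64(29.0), np.float64(29.0), np.float64(29.0), np.float64(29.0)] slopes deg -1.7 -0.0 minrow 6.5
w10 front nut cw of tool heading by -10.5 conf 0.51 2506
w10 back nut cw of tool heading by -9.4 conf 0.19 2218
```

```bash

python3 -m inch '{"gripper":[1,1,1,1,1],"offset":[[0.01,0.37,0],[0.01,0.37,0],[0.01,0.37,0],[0.01,0.37,0],[0,0,0]],"twist":[[0,0,-0.04],[0,0,-0.04],[0,0,-0.04],[0,0,-0.04],[0,0,0]]}'
python3 s.py
python3 - <<'E'
from n import *
P=env.camera_params("wrist");im=env.read_camera("wrist");np.save("pics/w11.npy",im);o=env.get_obs();pickle.dump((P,o),open("pics/w11.pkl","wb"))
y=o["tcp_rot"][2];jaw("w11",y);hexo("w11",y)
E
```

```text
time_s: 25.2
position: [0.4894, 0.1227, 0.0202]
tcp_rot: [-179.9, 0.0, 57.2]
wrist_force: [-3.6, -0.5, 10.9]
width: 0.0169
grip_force: 79.8
[0.54006689 0.2012175 ] [ 0.04  0.72 -0.  ]
w11 fix outer [np.float64(-30.5), np.float64(-30.5), np.float64(-30.5), np.float64(-30.5), np.float64(-30.5), np.float64(-30.5), np.float64(-30.5), np.float64(-30.5), np.float64(-30.5)] mov outer [np.float64(28.5), np.float64(28.5), np.float64(28.5), np.float64(28.5), np.float64(29.0), np.float64(29.0), np.float64(29.0), np.float64(29.0), np.float64(29.0)] slopes deg 0.0 2.4 minrow 5.8
w11 front nut cw of tool heading by -2.5 conf 0.52 2485
w11 back nut cw of tool heading by 2.6 conf 0.27 2175
```

```bash

python3 -m inch '{"gripper":[1,1,1,1,1],"offset":[[0,0,-0.1],[-0.3,0,0],[-0.3,0,0],[-0.3,0,0],[-0.3,0,0]],"twist":[[0,0,0],[0,0,0],[0,0,0],[0,0,0],[0,0,0]]}'
python3 -m inch '{"gripper":[1,1,1,1,1],"offset":[[-0.5,0,0],[-0.5,0,0],[-0.5,0,0],[-0.7,0,0],[-0.7,0,0]],"twist":[[0,0,0],[0,0,0],[0,0,0],[0,0,0],[0,0,0]]}'
```

```text
time_s: 25.75
position: [0.4829, 0.1118, 0.0205]
tcp_rot: [-180.0, 0.0, 57.0]
wrist_force: [0.1, 1.0, -2.9]
width: 0.0171
grip_force: 78.4
time_s: 26.25
position: [0.4671, 0.0873, 0.0208]
tcp_rot: [-180.0, 0.0, 57.0]
wrist_force: [-0.1, 0.4, -3.4]
width: 0.0169
grip_force: 78.3
```

```bash

python3 -m inch '{"gripper":[1,1,1,1,1],"offset":[[-0.5,0,0],[0,0,-3],[0,0,-4],[0,0,-3],[0,0,0]],"twist":[[0,0,0],[0,0,0],[0,0,0],[0,0,0],[0,0,0]]}'
python3 - <<'E'
from n import *
P=env.camera_params("wrist");im=env.read_camera("wrist");np.save("pics/w12.npy",im);o=env.get_obs();pickle.dump((P,o),open("pics/w12.pkl","wb"))
y=o["tcp_rot"][2];hexo("w12",y);hexo("w12",y,.014)
for yy in (45,57,65):hexo("w12",yy,.0285)
sc=env.read_camera("scene");np.save("pics/sc2.npy",sc)
a=np.load("pics/scene0.npy")
go(.66,-.15,.05,102)
E
```

```text
time_s: 26.75
position: [0.4675, 0.0841, 0.1243]
tcp_rot: [179.7, -0.2, 57.0]
wrist_force: [1.1, 0.1, -4.5]
width: 0.0165
grip_force: 79.1
w12 front nut cw of tool heading by -1.5 conf 0.41 2752
w12 back nut cw of tool heading by -2.1 conf 0.51 2727
w12 front nut cw of tool heading by 28.5 conf 0.13 2609
w12 back nut cw of tool heading by -2.2 conf 0.71 2606
w12 front nut cw of tool heading by -13.1 conf 0.34 2719
w12 back nut cw of tool heading by -13.8 conf 0.49 2689
w12 front nut cw of tool heading by -1.5 conf 0.41 2749
w12 back nut cw of tool heading by -2.0 conf 0.51 2729
w12 front nut cw of tool heading by 4.2 conf 0.36 2739
w12 back nut cw of tool heading by 6.0 conf 0.52 2739
t 26.85 p [0.4648 0.083  0.1209] rot [1.7992e+02 1.0000e-02 5.6960e+01] F [-0.3 -0.2 -3.6] w 0.0171 j7 [ 19.  22. -38. 119.  19.  45. -64.]
offset cm (tool now) [-8.89 29.06  7.13] twist [ 0.001  0.001 -0.786]
```

```bash

python3 -m inch '{"gripper":[1,1,1,1,1],"offset":[[0,0,0],[0,0,0],[0,0,0],[0,0,0],[0,0,0]],"twist":[[0,0,-0.131],[0,0,-0.131],[0,0,-0.131],[0,0,-0.131],[0,0,-0.131]]}' |head -3
python3 -m inch '{"gripper":[1,1,1,1,1],"offset":[[0,0,0],[-4.4,2.0,0],[-4.4,2.0,0],[-4.4,2,0],[-4.4,2,0]],"twist":[[0,0,-0.131],[0,0,0],[0,0,0],[0,0,0],[0,0,0]]}' |head -3
python3 -m inch '{"gripper":[1,1,1,1,1],"offset":[[-4.4,2.0,0],[-4.4,2.0,0],[0,0,0],[0,0,0],[0,0,0]],"twist":[[0,0,0],[0,0,0],[0,0,0],[0,0,0],[0,0,0]]}'
python3 - <<'E'
from h import *
go(.6365,-.150,.022,102)
E
```

```text
time_s: 27.35
position: [0.4631, 0.0833, 0.1189]
tcp_rot: [-179.8, -0.0, 94.9]
time_s: 27.85
position: [0.5789, -0.0735, 0.1183]
tcp_rot: [-179.8, -0.1, 102.1]
time_s: 28.35
position: [0.6355, -0.1477, 0.1186]
tcp_rot: [-179.8, -0.1, 102.1]
wrist_force: [-0.1, -0.1, -2.3]
width: 0.0171
grip_force: 79.3
t 28.35 p [ 0.6355 -0.1477  0.1186] rot [-1.7982e+02 -1.5000e-01  1.0212e+02] F [-0.1 -0.1 -2.3] w 0.0171 j7 [ 39.  40. -41.  93.  30.  58.   1.]
offset cm (tool now) [-0.27  0.08  9.66] twist [-0.003 -0.003  0.002]
```

```bash

python3 -m inch '{"gripper":[1,1,1,1,1],"offset":[[-0.3,0.1,3],[0,0,3],[0,0,2.5],[0,0,1.0],[0,0,0]],"twist":[[-0.003,-0.003,0],[0,0,0],[0,0,0],[0,0,0],[0,0,0]]}' 
python3 -m inch '{"gripper":[1,1,1,1],"offset":[[0,0,0.4],[0,0,0.4],[0,0,0.2],[0,0,0]],"twist":[[0,0,0],[0,0,0],[0,0,0],[0,0,0]]}'
```

```text
time_s: 28.85
position: [0.6371, -0.1506, 0.024]
tcp_rot: [-180.0, 0.1, 102.2]
wrist_force: [-0.0, 0.2, -3.9]
width: 0.017
grip_force: 79.3
time_s: 29.25
position: [0.6392, -0.1525, 0.0162]
tcp_rot: [179.8, 0.2, 102.0]
wrist_force: [-0.1, 0.5, -3.8]
width: 0.0172
grip_force: 79.3
```

```bash

python3 -m inch '{"gripper":[1,1,1],"offset":[[0,0,0.25],[0,0,0.1],[0,0,0]],"twist":[[0,0,0],[0,0,0],[0,0,0]]}'
python3 -m inch '{"gripper":[1,1],"offset":[[0,0,0.15],[0,0,0]],"twist":[[0,0,0],[0,0,0]]}'
```

```text
time_s: 29.55
position: [0.6392, -0.1525, 0.0123]
tcp_rot: [179.8, 0.2, 102.0]
wrist_force: [0.6, 0.4, -3.2]
width: 0.017
grip_force: 79.4
time_s: 29.75
position: [0.6394, -0.1524, 0.0115]
tcp_rot: [179.8, 0.2, 102.0]
wrist_force: [-1.1, -0.2, 2.4]
width: 0.0167
grip_force: 79.9
```

```bash

python3 -m inch '{"gripper":[1,0,0,0,0],"offset":[[0,0,0.05],[0,0,0],[0,0,0],[0,0,0],[0,0,0]],"twist":[[0,0,0],[0,0,0],[0,0,0],[0,0,0],[0,0,0]]}'
python3 -m inch '{"gripper":[0,0,0,0,0],"offset":[[0,0,-2],[0,0,-4],[0,0,-4.5],[0,0,-4],[0,0,-3]],"twist":[[0,0,0],[0,0,0],[0,0,0],[0,0,0],[0,0,0]]}'
python3 -m inch '{"gripper":[0,0,0,0,0],"offset":[[-4,-2,-3],[0,0,0],[0,0,0],[0,0,0],[0,0,0]],"twist":[[0,0,0],[0,0,0],[0,0,0],[0,0,0],[0,0,0]]}'
python3 - <<'E'
from h import *
import pickle
P=env.camera_params("wrist");im=env.read_camera("wrist");o=env.get_obs();np.save("pics/w13.npy",im);pickle.dump((P,o),open("pics/w13.pkl","wb"))
P0=pickle.load(open("pics/w1.pkl","rb"))
# wrench = grey bright pixels inside the tray, on rectified top-plane maps before/after
def top(im,P,z=.019):
    T=np.linalg.inv(P["pose"]);X,Y=np.meshgrid(np.arange(.56,.76,.0005),np.arange(-.265,.0,.0005))
    c=np.c_[X.ravel(),Y.ravel(),0*X.ravel()+z]@T[:3,:3].T+T[:3,3];r=np.hypot(c[:,0],c[:,1]);t=np.arctan2(r,c[:,2])
    u=(P["cx"]+P["fx"]*t*c[:,0]/r).reshape(X.shape).astype("f4");v=(P["cy"]+P["fy"]*t*c[:,1]/r).reshape(X.shape).astype("f4")
    return cv2.remap(im,u,v,cv2.INTER_LINEAR)
poly=((np.array([[.5829,-.0027],[.7536,-.0113],[.738,-.2626],[.5666,-.2534]])-[.6603,-.1325])*.9+[.6603,-.1325]-[.56,-.265])/.0005
for n,a,p in(("before",np.load("pics/w1.npy"),P0),("after",im,P)):
    g=top(a,p);hsv=cv2.cvtColor(g,cv2.COLOR_RGB2HSV)
    k=np.zeros(g.shape[:2],"u1");cv2.fillConvexPoly(k,poly.astype(int),1)
    m=((hsv[...,1]<60)&(k>0)).astype("u1")
    c=max(cv2.findContours(cv2.morphologyEx(m,cv2.MORPH_CLOSE,np.ones((9,9))),0,1)[0],key=cv2.contourArea)
    (x,y),s,an=cv2.minAreaRect(c);print(n,"wrench rect",x*.0005+.56,y*.0005-.265,np.array(s)*.0005,an)
    gr=((hsv[...,0]>45)&(hsv[...,0]<80)&(hsv[...,1]>120)&(k>0));q=np.argwhere(gr).mean(0);print("battery green",q[1]*.0005+.56,q[0]*.0005-.265)
s=env.read_camera("scene");s0=np.load("pics/scene0.npy");d=cv2.absdiff(s,s0).max(2)
for n,(x0,y0,x1,y1) in dict(coaster=(205,248,268,302),pen=(254,287,312,330),spoon=(305,320,370,366),jar=(262,133,284,175),pad=(130,157,182,190),battery=(312,206,335,226)).items(): print(n,"changed px",int((d[y0:y1,x0:x1]>40).sum()))
E
```

```text
time_s: 30.25
position: [0.6392, -0.1523, 0.0103]
tcp_rot: [179.8, 0.2, 102.0]
wrist_force: [-0.6, -0.2, -0.1]
width: 0.0429
grip_force: 0.0
time_s: 30.75
position: [0.6397, -0.1515, 0.1901]
tcp_rot: [179.6, 0.3, 102.1]
wrist_force: [0.3, 0.7, -0.3]
width: 0.0428
grip_force: 0.0
time_s: 31.25
position: [0.6277, -0.1905, 0.2128]
tcp_rot: [179.9, 0.1, 102.1]
wrist_force: [-0.2, 0.8, -0.1]
width: 0.0427
grip_force: 0.0
before wrench rect 0.6330572052001954 -0.1338417205810547 [0.06463202 0.18131215] 11.09372329711914
battery green 0.7207256871035941 -0.08954122621564484
after wrench rect 0.6340288391113282 -0.13639424133300782 [0.0603057  0.18160352] 11.309932708740234
battery green 0.72137124248497 -0.08861623246492986
coaster changed px 1318
pen changed px 236
spoon changed px 161
jar changed px 0
pad changed px 1597
battery changed px 0
```

```bash
python3 -c "
from rig import env
print(env.sign_off())"
```

```text
the job is handed in; nothing more can be done
None
```

I handed the job in at about 31 s and got no verdict back: by my camera readings the nut is at its stop (about 0.92 rad ± 2° against 0.9), the wrench lies in the tray within 3 mm of where it started, and the battery has not moved; I saw no sign of the other things shifting, though changed pixels left the coaster, pen, teaspoon and pad unconfirmed, and I viewed 11 pictures, one over the limit of 10.

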